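Set the foot stop and lean the gauge board on its easel

ROBOT

A 6-joint arm with a two-finger parallel gripper is mounted at the origin on the work surface. World frame = base frame: x ahead of the robot, y to its left, z up, the work surface at z = 0. Lengths are in m, angles in rad, forces in N, time in s.
With the tool pointing down it reaches from about 0.3 to 0.875 m from the base axis. Payload 6.4 kg.
Tool frame: the origin (TCP) lies between the finger pads; the fingertips stand 17 mm ahead of it and the grasp point (between the pads) lies 2 mm behind it; y points along the fingers, x is the direction in which the jaws open and shut, and the axes are right-handed (so a half turn about y gives the same grasp; the last joint's range is limited). The gripper opens to 88 mm and grips with 3 to 60 N. Pads are 18 mm wide; open, the fingers measure 123 mm over their backs; the gripper's body (75 mm by 187 mm) begins 45 mm behind the grasp point.
Start: joints at [-1.539, 0.181, 1.607, -0, 1.354, -0.206], TCP at [0.135, -0.559, 0.256] pointing down, gripper open.
Joint ranges: [-2.99, 2.99], [-0.89, 2.07], [0.3, 2.58], [-1.14, 4.28], [0, 2.63], [-3.12, 3.12]. Speed limits (rad/s): [2.57, 2.57, 3.01, 3.14, 3.14, 3.14].

INTERFACE

Orientations are given as a unit quaternion [x, y, z, w].
In Python, from station import manip gives the robot as it stands. The module is installed in compiled form; this text tells all that it offers.
- The arm moves only by the shell command python3 -m creep 'ROWS' [OPENING]. ROWS is JSON, a list of rows, each a list of 6 numbers: the shift along the world's x, y, z in cm, then the turn, a rotation vector about the world's x, y, z in degrees. In form: [[x, y, z, ax, ay, az], ...]. A call has 1 to 20 rows; each row is the pose to reach, as a shift and turn from the pose commanded when the call began; what a row does not reach only later rows make up. A row lasts 1/10 s, in which the tool goes at most 50 mm and 8.59 degrees, less where a joint would pass 70% of its speed; a pose out of reach is approached as far as the arm can. A call with a gripper value outside its range is refused whole. OPENING is the opening, from -1 (shut) to 1 (fully open), set as the call begins (- or left out, the last holds). The fingers move at their own pace and stop on an object; the grip force is fixed at half the most. Time passes only in rows, so rows that repeat a pose let the fingers close. It gives the time, the measured TCP pose, the force and the opening at its end, in the units of the state.
- manip.state(): the state, without advancing time (a new reading comes with each control period).
- manip.read_camera(name): name is "scene" or "top" or "wrist"; returns a dict with "image" (420x560x3 uint8, red, green, blue), "mtx" (3x3 intrinsics, pixels), "distortion" ([k1, k2, p1, p2, k3] as OpenCV has them; the pictures are not rectified), "R" (3x3) and "t" (3): a world point X has camera coordinates R X + t. Camera axes: x right, y down, z forward; pixel columns grow to the right and rows downward; lengths in m; the calibration is good to about 2 mm. A picture is of the moment at which its call begins. There is no depth.
- manip.finish_job(): hands the job in, once; it reports no verdict.
Trained networks look in the newest picture that a camera, given by its name, has taken for a name from the list of things; names that differ only in an ending like _2 or _b are one class to them, and where a whole thing is asked for, a point or a joint stands for the part that bears it (a point fixed in the world has none). Each returns a list of dicts, best first, with "confidence" (0 to 1); they miss things now and then, are a little off and sometimes report something else, mostly with a low value. They report only what shows in the picture. A call takes as long as a camera call. They do not tell look-alikes from the thing itself.
- manip.masks_of(camera, target): "mask" (420x560 bool, what is visible of it) and "rect" ([left, top, right, bottom] in pixels, round what is visible of it).
- manip.landmark_of(camera, target): "pixel" ([column, row] in pixels: a listed point, or the origin of a listed thing).
The state is a dict: "clock": time; "joint_positions": joint angles; "qd": joint speeds; "tau": joint torques, N m; "ee_pos": TCP position; "orientation": TCP orientation; "force": force on the tool from outside, world axes, zero at the start; "moment": the same for the moment, N m; "finger_gap": finger opening in m.
Only numpy, scipy, OpenCV 4.12 (cv2) and the standard library are available. Lean on these libraries where they do the work, as an engineer would, in place of code of your own. Each camera call takes 0.05 s, during which the arm holds its last target.

TASK

Fit the crank with the red grip fully onto the square shaft of the easel and wind it clockwise until the foot stop's yellow pointer is level with the red clip, and leave the crank on the shaft. Then take the yellow gauge board from the rack and gently lean it, lower end down, against the middle of the easel's low wall, square to it, with its foot on the base plate snug against the wall side of the stop, and let go. Leave the wooden board and the fittings on the bench where they are.

Things in the scene. Friction and masses are not known exactly. Their poses are not given: they have to be found in the camera images.
- easel: Fixed white base plate 220 (x) x 290 (y) x 12 mm with wall, foot stop and blue gearbox. Origin on the bench, under the middle of the wall's face; x along the wall, +y from the stop into the wall, z up. The plate spans y = -245 to 45 mm. Gearbox 70 x 70 mm, top at z = 52 mm, centred at y = -200 mm.
- wall: Low upright aluminium wall, 200 mm long, 12 mm thick, 100 mm high above the base plate (top edge 112 mm above the bench). Origin at the foot of its face that looks to the stop (-y), midway along; axes of the easel. The longer board leans on its top edge.
- stop: Dark steel bar 160 (x) x 20 (y) x 22 mm high on the base plate, parallel to the wall; yellow pointer at its +x end. Origin: bottom middle of its wall-side face, level with the pointer; axes of the easel. Starts 95 mm from the wall's face. Only the square shaft moves it: clockwise from above drives it to the wall (+y), 20 mm per turn, 60 mm at most; it stays where left.
- marker: Red clip, 20 mm wide, fixed on the base plate's +x edge; axes of the easel. The y of its origin is where the wall-side face of the stop (pointer) has to be: 48 to 64 mm from the wall's face, about 1.5 to 2.4 turns from the start.
- shaft_seat (a point): Foot of the upright brass square shaft, on its axis at the gearbox's top (52 mm above the bench); turns with it, x and y parallel to the square's sides. Square 16 x 16 mm, 24 mm tall, then a 12.5 mm square tip 5 mm tall. Turning takes about 0.15 N m; it stays where left; it cannot go anticlockwise from its start.
- crank: Loose crank, 0.32 kg, standing on its hub: dark block 48 x 48 x 36 mm, 18.5 mm square socket through it, sides along x and y. Origin: centre of the hub's underside. A 22 mm wide arm (z 26-36 mm) runs along +x to an upright round red grip, 24 mm thick, at x = 65 mm, z 37-99 mm, spinning stiffly (0.02 N m). Fitted, the hub lies on the gearbox top; any quarter turn fits.
- crank_handle (a point): Point on the axis of the crank's red grip, 70 mm above the hub's underside, where it is well held from above; axes of the crank.
- rack: Fixed black rack, 150 (x) x 190 (y) mm, base 8 mm thick, two slots along x at y = -42 and +42 mm; slots 16 mm wide, their cheeks 7 mm thick and up to 48 mm above the bench. Origin on the bench at its centre. Yellow board in one slot, wooden board in the other.
- board: Yellow size-gauge board with six black round gauge spots, 130 mm wide (x), 12 mm thick (y), 190 mm long (z), 0.24 kg give or take a third. Origin at the centre of its lower end, z along its length to the upper end. Starts upright in one slot of the rack, lower end 8 mm above the bench. Either face may face outward.
- board_top (a point): Centre of the yellow board's upper end, 190 mm from its lower end; axes of the board.
- plate: Plain brown wooden board, same width and thickness but shorter (130 x 12 x 100 mm), without spots, upright in the other slot of the rack; not wanted, to be left alone. Origin at the centre of its lower end.
- ball_valve: Bystander, to be left alone: brass ball valve with a yellow lever, about 160 mm long and 65 mm high. Origin at its underside.
- gate_valve: Bystander, to be left alone: brass gate valve with a red handwheel, 70 mm long, 95 mm high. Origin at its underside.
- conduit_fitting: Bystander, to be left alone: silver threaded pipe fitting with a hexagonal collar and blue liner, 84 mm wide, 76 mm high. Origin at its underside.
- elbow: Bystander, to be left alone: brass pipe elbow lying flat, about 90 mm long, 42 mm high. Origin at its underside.
- coupling: Bystander, to be left alone: copper pipe coupling standing on end, 48 mm across, 65 mm high. Origin at its underside.
Things that resemble listed ones, but are neither listed nor needed, are in the scene too. There is more than one size of the crank; the one meant has the size given above.

How it is judged:
By the outcome, as a careful person would: the job done as asked, in the order asked, and still so for the second after the job is handed in, with the robot touching nothing.
It also fails if it takes over 72 s, if anything falls off the work surface, if the arm or the gripper's body presses on something with over 40 N, if the wrist force passes 120 N, or if a joint passes its speed limit or range.

## Working session

There is one attempt and no reset: what is moved stays moved. The work goes in short steps, Python scripts to look and compute and a shell command to move; the robot and the scene stay as the last step left them, time stands still between calls to the robot, and variables do not carry over. Pictures are saved under pics/ and viewed, and the job is handed in when it is done.

```bash
mkdir -p pics
cat > h.py <<'E'
from station import manip
import numpy as np, cv2
def cam(n,save=None):
    c=manip.read_camera(n)
    if save: cv2.imwrite('pics/'+save+'.png',c['image'][:,:,::-1])
    return c
def ray(c,px):
    u=cv2.undistortPoints(np.array([[px]],float),np.array(c['mtx'],float),np.array(c['distortion'],float))[0,0]
    R=np.array(c['R']);t=np.array(c['t'])
    o=-R.T@t; d=R.T@np.array([u[0],u[1],1.]); return o,d
def atz(c,px,z):
    o,d=ray(c,px); return o+d*(z-o[2])/d[2]
def proj(c,X):
    R=np.array(c['R'],float)
    p,_=cv2.projectPoints(np.array(X,float).reshape(-1,3),cv2.Rodrigues(R)[0],np.array(c['t'],float),np.array(c['mtx'],float),np.array(c['distortion'],float))
    return p[:,0]
def tri(obs):
    A=np.zeros((3,3));b=np.zeros(3)
    for c,px in obs:
        o,d=ray(c,px); d=d/np.linalg.norm(d); P=np.eye(3)-np.outer(d,d); A+=P;b+=P@o
    X=np.linalg.solve(A,b)
    return X,[np.linalg.norm(proj(c,X)[0]-px) for c,px in obs]
E
python3 - <<'E'
from h import *
np.set_printoptions(precision=4,suppress=True)
s=manip.state(); print(s)
for n in ['scene','top','wrist']:
    c=cam(n,n+'0'); print(n,-np.array(c['R']).T@c['t'],np.array(c['mtx']).tolist())
E
```

```text
{'clock': 0.0, 'joint_positions': array([-1.5393,  0.1815,  1.608 ,  0.    ,  1.3538, -0.2063]), 'qd': array([-0.0015,  0.0009,  0.0015, -0.0009, -0.0004,  0.0024]), 'tau': array([ -0.0009, -43.3867, -34.1849,   0.0702,   0.0387,  -0.0001]), 'ee_pos': array([ 0.1355, -0.5583,  0.2548]), 'orientation': array([-0.5553,  0.4375, -0.4368,  0.5562]), 'force': array([-0.1616, -0.4642,  0.4769]), 'moment': array([-0.0117, -0.0133,  0.0375]), 'finger_gap': 0.08842104986369867}
scene [ 1.3029 -0.5504  1.1462] [[472.62834048323793, 0.0, 281.97343808748326], [0.0, 472.62834048323793, 210.44804965504377], [0.0, 0.0, 1.0]]
top [ 0.4021 -0.003   1.474 ] [[471.1826289742189, 0.0, 273.5385443939009], [0.0, 471.1826289742189, 214.7465201589809], [0.0, 0.0, 1.0]]
wrist [ 0.2077 -0.5416  0.383 ] [[374.66719827241207, 0.0, 283.25147974291934], [0.0, 374.66719827241207, 205.74126880956305], [0.0, 0.0, 1.0]]
```

View pics/scene0.png

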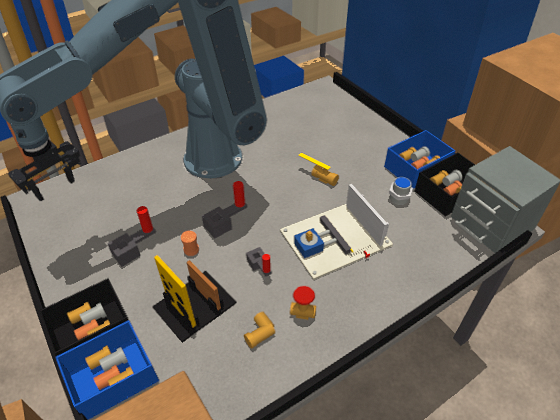

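View pics/top0.png

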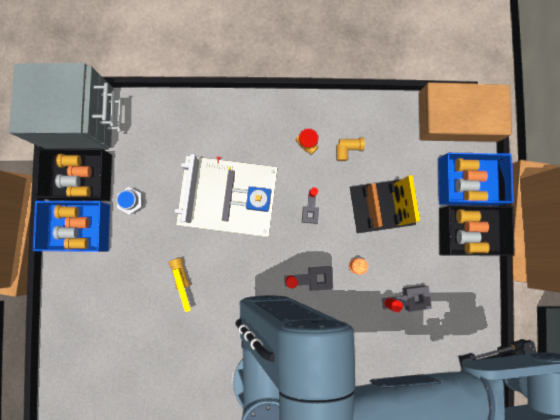

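View pics/wrist0.png

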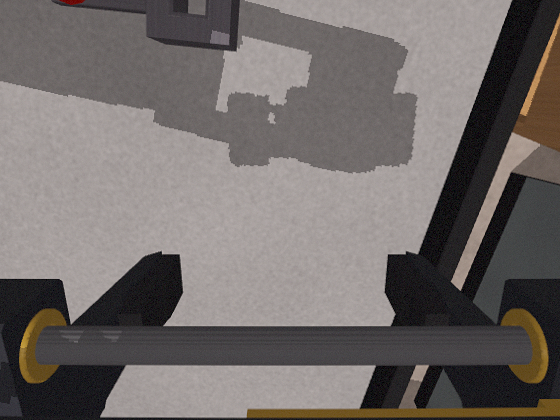

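The scene view shows three cranks: (258,262), (216,220) and (124,250). The rack is at (192,300) and the easel at (335,240). The top view shows the same cranks at (311,213), (320,278) and (417,298), so I'll measure their sizes next.

Run:
```python
from h import *
np.set_printoptions(precision=4,suppress=True)
T=manip.read_camera('top');S=manip.read_camera('scene')
for n,c in (('top',T),('scene',S)):
    for t in ['crank','crank_handle','shaft_seat','easel','wall','stop','marker','rack','board','board_top','plate']:
        L=manip.landmark_of(n,t)
        for l in L[:4]:
            print(n,t,round(l['confidence'],2),np.round(l['pixel'],1))
im=T['image'];a=cv2.resize(im[170:320,270:450],None,fx=4.4,fy=4,interpolation=cv2.INTER_CUBIC);cv2.imwrite('pics/tc.png',a[:600,:800,::-1])
a=cv2.resize(im[140:250,170:290],None,fx=5,fy=5,interpolation=cv2.INTER_CUBIC);cv2.imwrite('pics/te.png',a[:600,:800,::-1])
a=cv2.resize(S['image'][170:290,270:400],None,fx=5,fy=5,interpolation=cv2.INTER_CUBIC);cv2.imwrite('pics/se.png',a[:600,:800,::-1])
a=cv2.resize(S['image'][170:340,100:290],None,fx=4,fy=3.5,interpolation=cv2.INTER_CUBIC);cv2.imwrite('pics/sc.png',a[:600,:800,::-1])
```

```text
top crank 0.94 [309.2 216.6]
top crank 0.58 [411.2 295.5]
top crank 0.19 [134.1 202.2]
top crank_handle 0.64 [315.7 188.6]
top crank_handle 0.64 [394.3 302.6]
top crank_handle 0.61 [289.7 284.8]
top shaft_seat 0.56 [258.4 197.2]
top shaft_seat 0.17 [196.1 193. ]
top easel 0.8 [196.9 193. ]
top wall 0.8 [195.2 189.9]
top stop 0.89 [221.7 194.5]
top rack 0.56 [378.2 206.5]
top board 0.56 [396.4 203.2]
top board_top 0.8 [414.5 201.8]
top plate 0.96 [373.  206.6]
top plate 0.47 [222.4 196.7]
top plate 0.26 [306.  144.1]
scene crank 0.92 [256.8 262.8]
scene crank 0.92 [121.8 250.2]
scene crank 0.86 [220.1 222. ]
scene crank_handle 0.88 [238.7 192.2]
scene crank_handle 0.87 [263.5 263.4]
scene crank_handle 0.73 [146.9 218. ]
scene shaft_seat 0.48 [308.4 237.4]
scene easel 0.94 [364.7 228.4]
scene wall 0.61 [362.4 224.8]
scene stop 0.92 [338.4 234.3]
scene stop 0.28 [266.2 261.5]
scene marker 0.39 [366.6 252.5]
scene rack 0.89 [193.5 305.6]
scene board 0.94 [180.2 310.7]
scene board 0.27 [362.7 224.6]
scene board_top 0.65 [173.2 270.6]
scene board_top 0.52 [189.  250.7]
scene plate 0.81 [207.  298.5]
```

View pics/tc.png

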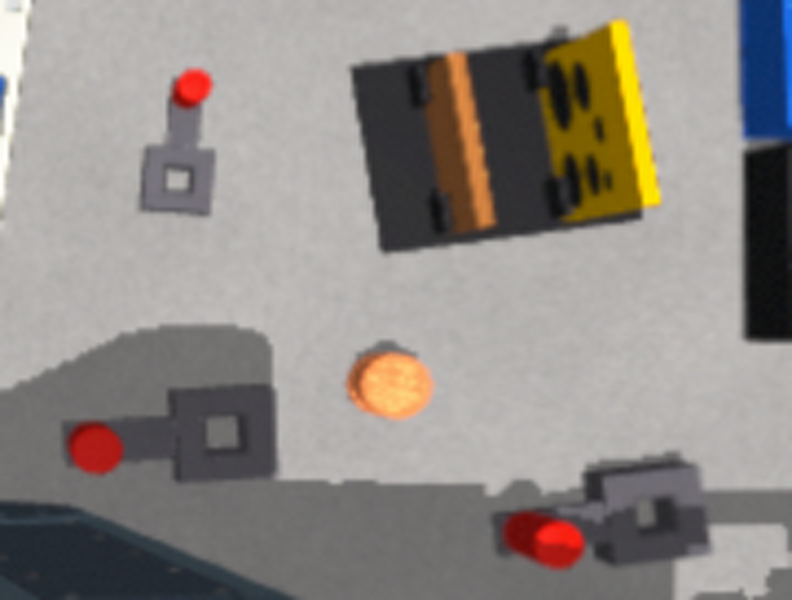

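View pics/te.png

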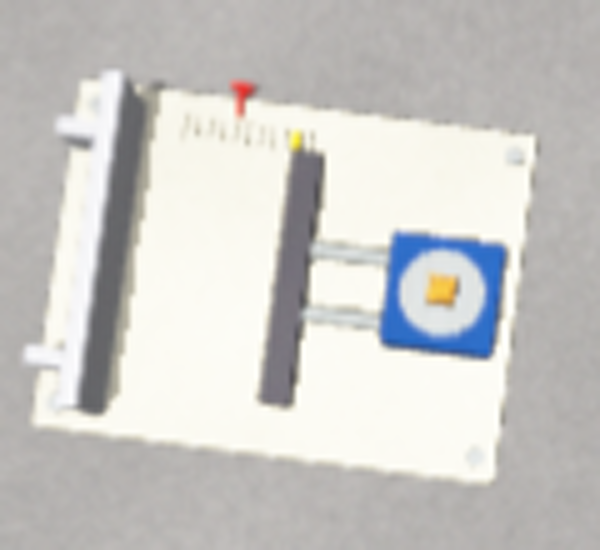

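View pics/se.png

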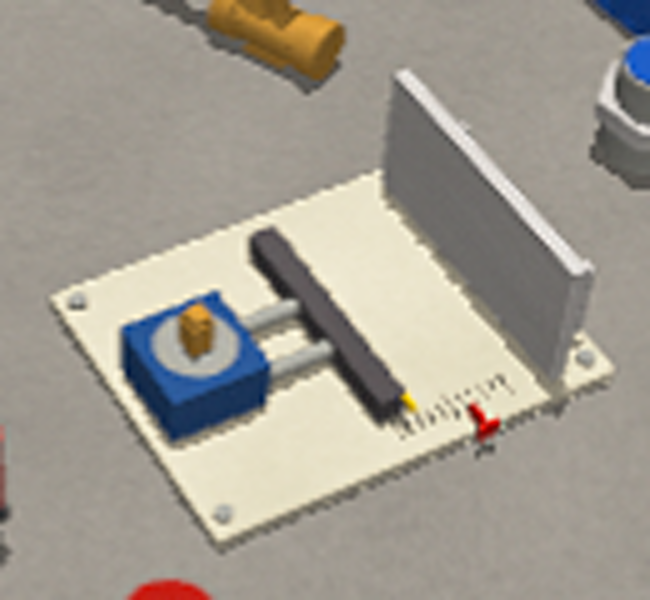

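View pics/sc.png

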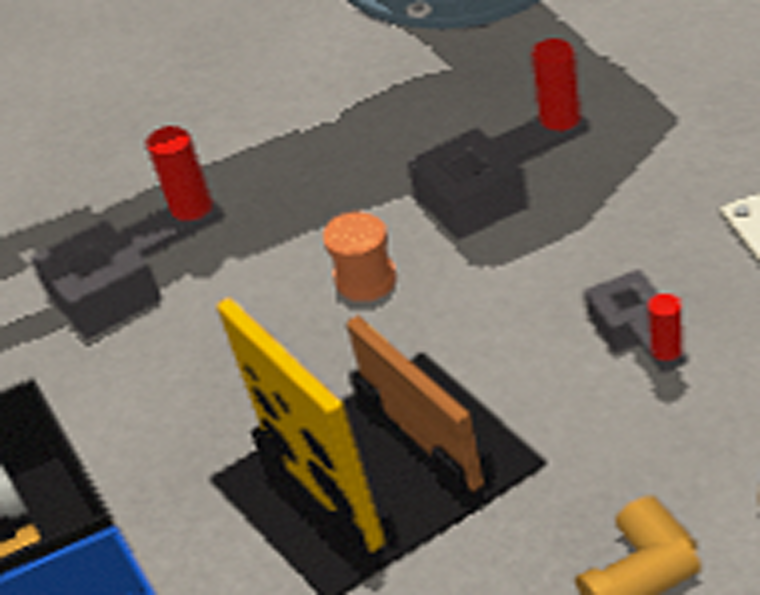

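The small crank's hub measures about 49 mm (top 311,213) and the two others about 73 mm, so the small one matches the 48 mm given. Next I'll fit the poses of the easel, crank and rack from features in both views.

```bash
cat > fit.py <<'E'
from h import *
from scipy.optimize import least_squares
def fitpose(cams,obs,x0):
    # obs: list of (camname, model xyz, pixel)
    def res(p):
        cz,sz=np.cos(p[2]),np.sin(p[2]); out=[]
        for n,m,px in obs:
            X=[p[0]+cz*m[0]-sz*m[1],p[1]+sz*m[0]+cz*m[1],m[2]]
            out.append(proj(cams[n],X)[0]-px)
        return np.array(out).ravel()
    r=least_squares(res,x0,loss='soft_l1')
    return r.x,res(r.x).reshape(-1,2)
def w(p,m):
    cz,sz=np.cos(p[2]),np.sin(p[2]); return np.array([p[0]+cz*m[0]-sz*m[1],p[1]+sz*m[0]+cz*m[1],m[2]])
E
python3 - <<'E'
from fit import *
np.set_printoptions(precision=4,suppress=True)
C={n:manip.read_camera(n) for n in('top','scene')}
def te(x,y): return np.array([(x+.5)/5-.5+170,(y+.5)/5-.5+140])
def se(x,y): return np.array([(x+.5)/5-.5+270,(y+.5)/5-.5+170])
def tc(x,y): return np.array([(x+.5)/4.4-.5+270,(y+.5)/4-.5+170])
def sc(x,y): return np.array([(x+.5)/4-.5+100,(y+.5)/3.5-.5+170])
P=lambda x,y,z:(x/1e3,y/1e3,z/1e3)
E=[('top',P(110,-245,12),te(534,137)),('top',P(-110,-245,12),te(493,482)),('top',P(-110,45,12),te(33,425)),('top',P(110,45,12),te(80,80)),
('top',P(0,-200,81),te(443,290)),('top',P(35,-165,52),te(395,232)),('top',P(35,-235,52),te(506,243)),('top',P(-35,-235,52),te(493,357)),('top',P(-35,-165,52),te(380,345)),
('scene',P(-110,-245,12),se(52,298)),('scene',P(110,-245,12),se(220,546)),('scene',P(110,45,12),se(613,366)),('scene',P(0,-200,81),se(200,308)),
('scene',P(-35,-235,52),se(122,330)),('scene',P(35,-235,52),se(178,408)),('scene',P(-100,0,112),se(394,76)),('scene',P(100,0,112),se(573,275))]
p,r=fitpose(C,E,[.45,.2,-.1]); print('easel',p,np.degrees(p[2]));print(r.round(1).tolist())
for only in('top','scene'):
    q,_=fitpose(C,[e for e in E if e[0]==only],p); print(only,q, 'shaft',w(q,P(0,-200,52)))
print('shaft',w(p,P(0,-200,52)))
# marker / pointer
for nm,px,z in(('clip',te(242,100),.014),('pointer',te(297,141),.030),('stop wallface nearx',te(291,150),.034),('stop face far',te(259,402),.034)):
    X=atz(C['top'],px,z);d=X[:2]-p[:2];c,s=np.cos(p[2]),np.sin(p[2]);print(nm,(c*d[0]+s*d[1])*1e3,(-s*d[0]+c*d[1])*1e3)
# crank
H=[('top',P(-24,24,36),tc(140,210)),('top',P(-24,-24,36),tc(210,214)),('top',P(24,-24,36),tc(214,150)),('top',P(24,24,36),tc(147,146)),('top',P(0,0,36),tc(179,180)),('top',P(65,0,99),tc(192,87)),('scene',P(65,0,99),sc(665,304)),('scene',P(65,0,37),sc(667,352)),('scene',P(-24,24,36),sc(635,272)),('scene',P(-24,-24,36),sc(587,294)),('scene',P(24,-24,36),sc(625,332))]
k,r=fitpose(C,H,[.42,-.11,-.1]);print('crank',k,np.degrees(k[2]));print(r.round(1).tolist())
R=[('top',P(75,95,8),tc(352,66)),('top',P(-75,95,8),tc(384,251)),('top',P(-75,-95,8),tc(642,218)),('scene',P(75,95,8),sc(545,462)),('scene',P(-75,95,8),sc(421,355)),('scene',P(-75,-95,8),sc(212,478))]
k,r=fitpose(C,R,[.42,-.35,0]);print('rack',k,np.degrees(k[2]));print(r.round(1).tolist())
B=[('top',P(65,-6,190),tc(630,20)),('top',P(65,6,190),tc(612,20)),('top',P(-65,6,190),tc(645,207)),('top',P(-65,-6,190),tc(661,203)),('scene',P(-65,6,198),sc(231,299)),('scene',P(65,6,198),sc(340,403)),('scene',P(65,-6,198),sc(327,411)),('scene',P(-65,-6,198),sc(220,308))]
B=[(a,(m[0],m[1],.198),x) for a,m,x in B]
k,r=fitpose(C,B,[.42,-.4,0]);print('board',k,np.degrees(k[2]));print(r.round(1).tolist())
from scipy.spatial.transform import Rotation as Ro
print(Ro.from_quat(manip.state()['orientation']).as_matrix())
E
```

```text
easel [ 0.5866  0.2396 -0.1107] -6.341689003760481
[[0.6, -0.5], [0.2, 0.1], [-0.2, 0.0], [0.1, -0.1], [-0.5, -0.9], [-0.5, -0.9], [0.1, -0.3], [-0.1, -0.3], [-0.5, -0.8], [-0.8, -0.7], [-0.3, -1.0], [0.6, 0.1], [-0.5, 1.0], [-0.8, -0.8], [-0.9, -0.7], [-0.5, -1.0], [0.2, -0.3]]
top [ 0.5855  0.2393 -0.1121] shaft [0.5632 0.0405 0.052 ]
scene [ 0.5883  0.2395 -0.1073] shaft [0.5669 0.0407 0.052 ]
shaft [0.5645 0.0409 0.052 ]
clip 108.81940536923909 -58.39749562873325
pointer 84.47485015632394 -97.95981356360544
stop wallface nearx 77.77128061264617 -95.46199973291543
stop face far -79.46452530499121 -96.27547075982775
crank [ 0.5177 -0.1195 -0.0563] -3.228545717700694
[[0.6, -0.6], [0.3, -0.6], [0.3, -0.1], [-0.0, -0.2], [0.0, -0.4], [0.1, -0.8], [0.3, -0.4], [0.4, -0.8], [1.0, -1.1], [-1.0, -1.2], [-3.0, -1.2]]
rack [ 0.5528 -0.35    0.1534] 8.789261530374354
[[-0.1, -0.7], [-0.0, 0.2], [0.7, -0.1], [0.7, -0.1], [0.3, -0.9], [-1.1, -0.1]]
board [ 0.5542 -0.3921  0.1448] 8.29633134289353
[[-0.1, -0.6], [-0.2, -0.1], [-0.4, -0.2], [0.2, 0.2], [-0.2, -1.0], [0.6, 0.3], [-0.2, 0.7], [-1.4, -1.1]]
[[ 0.2356 -0.      0.9719]
 [-0.9719  0.      0.2356]
 [-0.     -1.     -0.    ]]
```

The fits agree to about 1 px. Results:
- **Crank:** (0.518, -0.120), yaw -3.2°.
- **Shaft:** (0.5645, 0.041), easel yaw -6.3°.
- **Clip:** y ≈ -58 mm.
- **Board:** (0.554, -0.392), yaw 8.3°.

What could be taken for the crank, in the top view: (311,213) hub 48 mm, (320,278) hub 73 mm, (417,298) hub 73 mm. I choose (311,213) and move above it for a close look.

```bash
python3 -m creep '[[4,4.5,0,0,0,-4],[8,9,0,0,0,-8],[12,13.5,0,0,0,-12],[16,18,0,0,0,-16.8],[20,22.5,0,0,0,-16.8],[24,27,0,0,0,-16.8],[28,31.5,0,0,0,-16.8],[32,36,0,0,0,-16.8],[35,40,-2,0,0,-16.8],[37,42.5,-4,0,0,-16.8],[38.2,43.9,-5.5,0,0,-16.8],[38.2,43.9,-5.5,0,0,-16.8],[38.2,43.9,-5.5,0,0,-16.8],[38.2,43.9,-5.5,0,0,-16.8]]' 1
python3 - <<'E'
from h import *
c=cam('wrist','w1')
print(manip.state()['ee_pos'],manip.state()['orientation'])
print([ (round(l['confidence'],2),l['pixel']) for l in manip.landmark_of('wrist','crank')])
E
```

```text
clock: 2.85
ee_pos: [0.5174, -0.1191, 0.2003]
orientation: [-0.487, 0.513, -0.513, 0.486]
force: [-0.1, 0.1, 0.2]
finger_gap: 0.0881
[ 0.51739083 -0.12011634  0.20091555] [ 0.48626596 -0.5134303   0.51358659 -0.48596663]
[(0.87, [329.0, 353.3]), (0.65, [282.7, 181.6])]
```

View pics/w1.png

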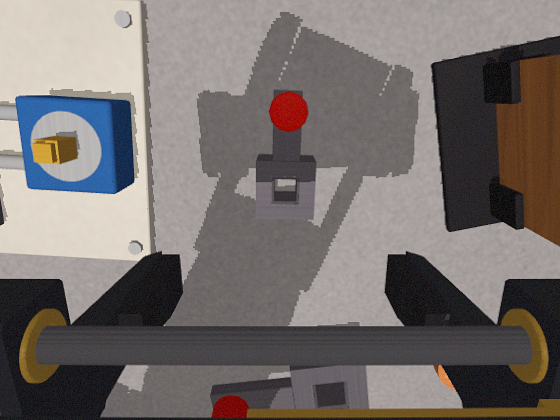

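The crop shows the small crank with its socket at about (286,189), the red grip top at (289,111) and the hub top spanning roughly (256,156) to (315,220). I'll refine the position from this.

Run:
```python
from h import *
np.set_printoptions(precision=4,suppress=True)
c=cam('wrist')
im=c['image'];a=cv2.resize(im[80:240,230:350],None,fx=3.75,fy=3.75,interpolation=cv2.INTER_CUBIC);cv2.imwrite('pics/w1c.png',a[:,:,::-1])
for px in[(256,156),(316,156),(315,220),(256,219),(286,189)]: print(px,atz(c,px,.036))
print('grip',atz(c,(289,111),.099))
a=cv2.resize(im[80:210,0:150],None,fx=4,fy=4,interpolation=cv2.INTER_CUBIC);cv2.imwrite('pics/w1s.png',a[:,:,::-1])
```

```text
(256, 156) [ 0.5457 -0.1016  0.036 ]
(316, 156) [ 0.5431 -0.1487  0.036 ]
(315, 220) [ 0.49   -0.1462  0.036 ]
(256, 219) [ 0.4936 -0.0976  0.036 ]
(286, 189) [ 0.5177 -0.1237  0.036 ]
grip [ 0.5814 -0.1284  0.099 ]
```

View pics/w1c.png

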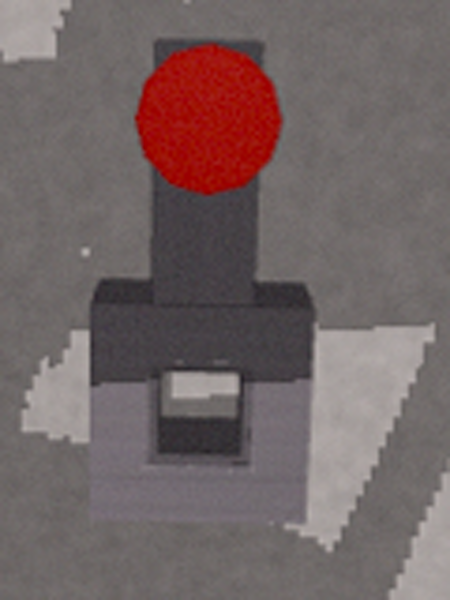

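View pics/w1s.png

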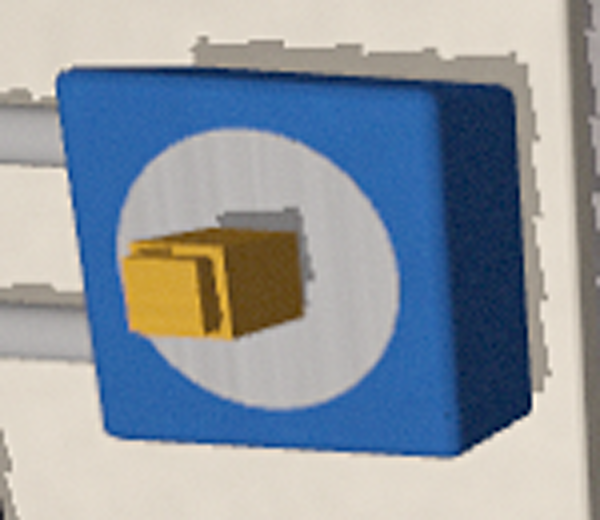

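Run:
```python
from fit import *
np.set_printoptions(precision=4,suppress=True)
c=manip.read_camera('wrist');C={'wrist':c}
f=lambda x,y:np.array([(x+.5)/3.75-.5+230,(y+.5)/3.75-.5+80])
P=lambda x,y,z:(x/1e3,y/1e3,z/1e3)
O=[(P(24,24,36),f(92,305)),(P(24,-24,36),f(313,305)),(P(-24,24,36),f(90,520)),(P(-24,-24,36),f(307,522)),(P(65,0,99),f(209,118)),(P(9.25,9.25,36),f(150,368)),(P(9.25,-9.25,36),f(250,370)),(P(-9.25,9.25,36),f(150,463)),(P(-9.25,-9.25,36),f(248,465))]
k,r=fitpose(C,[('wrist',)+o for o in O],[.518,-.12,-.05]);print(k,np.degrees(k[2]),r.round(1).tolist())
g=lambda x,y:np.array([(x+.5)/4-.5,(y+.5)/4-.5+80])
for z,L in((.052,[(60,68),(437,83),(460,458),(105,438)]),(.081,[(122,258),(197,257),(210,333),(130,330)]),(.081,[(165,293)])):
  A=np.array([atz(c,g(*l),z) for l in L]);print(A.mean(0),A.tolist())
```

```text
[ 0.5166 -0.1217 -0.073 ] -4.179918236700899 [[-0.9, -0.5], [0.9, 0.5], [0.0, -0.1], [0.2, 0.2], [-0.3, 0.0], [2.2, 1.3], [-1.4, 1.2], [2.0, -1.8], [-1.4, -2.0]]
[0.5633 0.037  0.052 ] [[0.6008926395289386, 0.06626826303171016, 0.05199999999999999], [0.5941954747669648, -0.0011020545418518601, 0.05199999999999999], [0.5251688689407074, 0.00748992056236325, 0.05199999999999999], [0.5330125597180435, 0.07522866399337, 0.05199999999999999]]
[0.5629 0.0379 0.081 ] [[0.5693374351608225, 0.04364054444539556, 0.08100000000000004], [0.5687542499129499, 0.0310468408769263, 0.08099999999999999], [0.5560518651439632, 0.031813166805592374, 0.08100000000000002], [0.5573507621086818, 0.045269541346909276, 0.08100000000000002]]
[0.5632 0.0378 0.081 ] [[0.5631611784279066, 0.03783103824551484, 0.08100000000000002]]
```

```bash
python3 -m creep '[[-0.07,-0.1,-3,0,0,-0.8],[-0.07,-0.1,-6,0,0,-0.8],[-0.07,-0.1,-9,0,0,-0.8],[-0.07,-0.1,-11,0,0,-0.8],[-0.07,-0.1,-13,0,0,-0.8],[-0.07,-0.1,-15,0,0,-0.8],[-0.07,-0.1,-16.5,0,0,-0.8],[-0.07,-0.1,-17.6,0,0,-0.8],[-0.07,-0.1,-17.6,0,0,-0.8]]' 1
python3 -m creep '[[0,0,0,0,0,0],[0,0,0,0,0,0],[0,0,0,0,0,0],[0,0,0,0,0,0],[0,0,0,0,0,0],[0,0,0,0,0,0]]' -1
python3 - <<'E'
from h import *
cam('wrist','w2');cam('scene','s2')
E
```

```text
clock: 3.95
ee_pos: [0.5158, -0.121, 0.0236]
orientation: [-0.482, 0.518, -0.517, 0.482]
force: [-0.9, 0.4, 0.7]
finger_gap: 0.0881
clock: 4.55
ee_pos: [0.517, -0.1209, 0.025]
orientation: [0.482, -0.517, 0.517, -0.482]
force: [-0.6, -0.2, 2.2]
finger_gap: 0.048
```

View pics/w2.png

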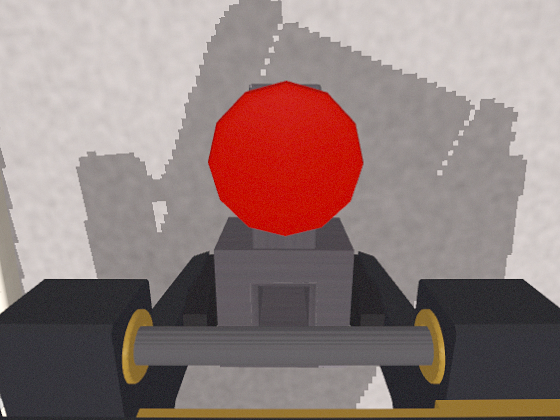

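The fingers hold the hub with a 48.0 mm gap, which confirms the size. I'll lift it and measure the hub's offset from the TCP.

```bash
python3 -m creep '[[0,0,2,0,0,0],[0,0,5,0,0,0],[0,0,8,0,0,0],[0,0,11,0,0,0],[0,0,11,0,0,0],[0,0,11,0,0,0]]'
python3 - <<'E'
from fit import *
np.set_printoptions(precision=4,suppress=True)
C={'wrist':cam('wrist','w3')}
cam('scene','s3')
s=manip.state();print(s['ee_pos'],s['orientation'],s['force'],s['finger_gap'])
from scipy.spatial.transform import Rotation as Ro
c=C['wrist'];Rt=Ro.from_quat(s['orientation']).as_matrix()
print('cam in tool',Rt.T@(-np.array(c['R']).T@c['t']-s['ee_pos']))
# predict hub socket/grip pixel assuming hub centred at TCP with yaw of jaw
jx=Rt[:,0];ang=np.arctan2(jx[1],jx[0]);yaw=(ang+np.pi/2);yaw=(yaw+np.pi/2)%np.pi-np.pi/2;print('yaw',np.degrees(yaw))
for dx in(-.002,0,.002):
  p=[s['ee_pos'][0]+dx*np.cos(yaw),s['ee_pos'][1]+dx*np.sin(yaw),yaw]
  z0=s['ee_pos'][2]-.024
  print(dx,[proj(c,w(p,m)+[0,0,z0])[0].round(1).tolist() for m in[(.065,0,.099),(.024,.024,.036),(.024,-.024,.036),(-.024,.024,.036),(.0093,.0093,.036),(.0093,-.0093,.036)]])
E
python3 -c "
import cv2
a=cv2.imread('pics/w3.png')[60:400,180:400];cv2.imwrite('pics/w3c.png',cv2.resize(a,None,fx=1.75,fy=1.75))"
```

```text
clock: 5.25
ee_pos: [0.5165, -0.1207, 0.1341]
orientation: [-0.482, 0.517, -0.517, 0.482]
force: [-1.7, -0.3, -3.9]
finger_gap: 0.048
[ 0.5154 -0.1202  0.1326] [-0.4828  0.5183 -0.5158  0.4819] [-1.2984  0.2477 -3.4107] 0.04765939655647455
cam in tool [ 0.0008 -0.1299  0.0751]
yaw -3.9801301631083597
-0.002 [[276.8, 181.0], [210.1, 256.8], [350.5, 256.9], [217.3, 372.8], [254.1, 295.0], [306.7, 295.1]]
0 [[276.8, 167.8], [209.8, 251.4], [350.8, 251.5], [217.0, 368.4], [253.9, 290.0], [306.8, 290.0]]
0.002 [[276.7, 154.3], [209.5, 246.0], [351.1, 246.0], [216.8, 364.0], [253.8, 284.9], [306.9, 284.9]]
```

View pics/w3c.png

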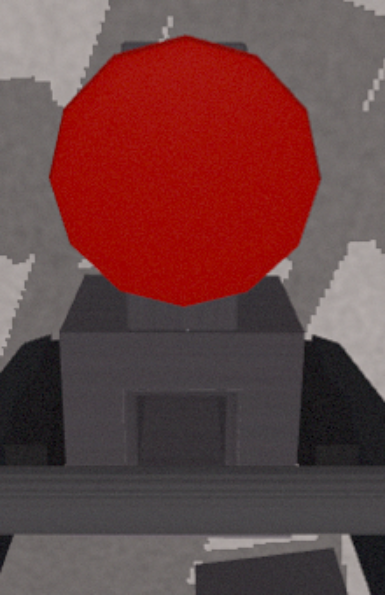

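View pics/s3.png

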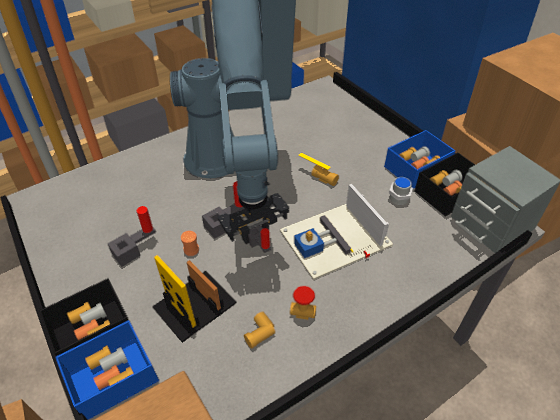

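The crank is held square, with a force change of -3.4 N matching its weight. I'll move it over the shaft using the relative offset (+4.67, +16.05 cm, yaw -2.3°).

```bash
python3 -m creep '[[0.7,3,0,0,0,-0.5],[1.6,6,0,0,0,-1],[2.6,9,0,0,0,-1.5],[3.5,12,0,0,0,-2],[4.2,14.5,0,0,0,-2.3],[4.67,16.05,0,0,0,-2.3],[4.67,16.05,-1,0,0,-2.3],[4.67,16.05,-1.8,0,0,-2.3],[4.67,16.05,-2.2,0,0,-2.3],[4.67,16.05,-2.2,0,0,-2.3],[4.67,16.05,-2.2,0,0,-2.3]]'
python3 - <<'E'
from h import *
c=cam('wrist','w4');S=cam('scene');T=cam('top')
s=manip.state();print(s['ee_pos'],s['orientation'],s['force'])
cv2.imwrite('pics/s4.png',cv2.resize(S['image'][170:290,260:400],None,fx=5,fy=5,interpolation=cv2.INTER_CUBIC)[:,:,::-1])
cv2.imwrite('pics/t4.png',cv2.resize(T['image'][140:250,170:310],None,fx=5,fy=5,interpolation=cv2.INTER_CUBIC)[:,:,::-1])
E
```

```text
clock: 6.45
ee_pos: [0.5633, 0.0388, 0.1125]
orientation: [-0.472, 0.527, -0.527, 0.471]
force: [-0.8, -0.5, -2.6]
finger_gap: 0.0478
[0.56379122 0.03920633 0.11319372] [ 0.47151335 -0.52652655  0.52701044 -0.47191626] [-0.03154547  0.96715162 -2.91604747]
```

View pics/w4.png

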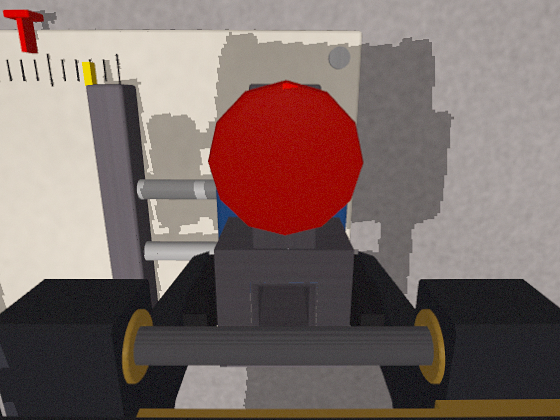

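View pics/s4.png

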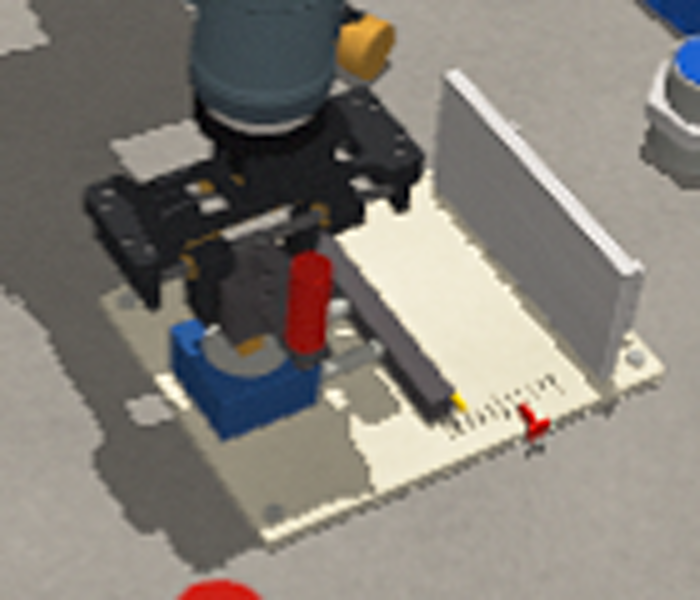

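View pics/t4.png

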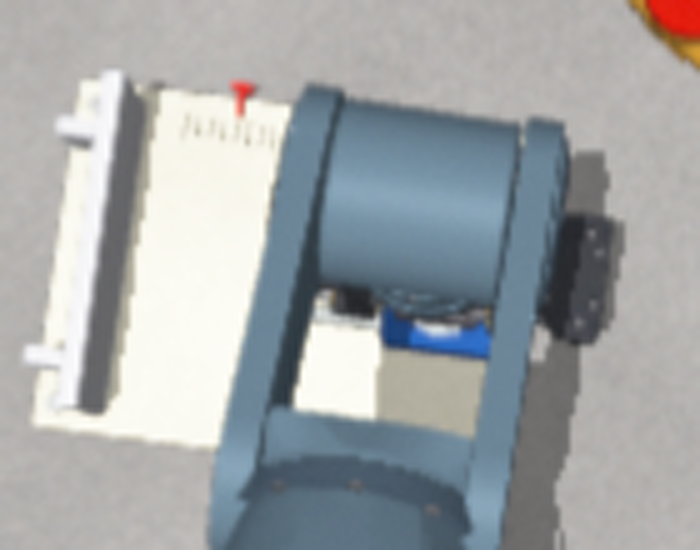

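The scene view shows the hub just above the brass tip (crop 250,345). In the wrist view the pointer is at (89,73) and the clip at (28,40). I'll descend gently while watching the force.

```bash
python3 -m creep '[[0,0,-0.3,0,0,0],[0,0,-0.6,0,0,0],[0,0,-0.8,0,0,0],[0,0,-1.0,0,0,0],[0,0,-1.1,0,0,0]]'; python3 -m creep '[[0,0,-0.2,0,0,0],[0,0,-0.4,0,0,0],[0,0,-0.5,0,0,0]]'
```

```text
clock: 7.1
ee_pos: [0.5633, 0.0397, 0.1014]
orientation: [-0.472, 0.527, -0.526, 0.472]
force: [0.8, -0.4, -4.0]
finger_gap: 0.0479
clock: 7.4
ee_pos: [0.5633, 0.0397, 0.0964]
orientation: [-0.472, 0.527, -0.527, 0.472]
force: [-0.2, -0.1, -2.9]
finger_gap: 0.0475
```

```bash
python3 -m creep '[[0,0,-0.3,0,0,0],[0,0,-0.6,0,0,0],[0,0,-0.9,0,0,0],[0,0,-1.2,0,0,0],[0,0,-1.2,0,0,0]]'; python3 -m creep '[[0,0,-0.2,0,0,0],[0,0,-0.4,0,0,0],[0,0,-0.6,0,0,0],[0,0,-0.75,0,0,0],[0,0,-0.75,0,0,0]]'
```

```text
clock: 7.9
ee_pos: [0.5631, 0.0397, 0.0841]
orientation: [-0.472, 0.527, -0.526, 0.472]
force: [-0.2, -0.2, -3.6]
finger_gap: 0.0478
clock: 8.4
ee_pos: [0.5635, 0.0397, 0.0772]
orientation: [-0.472, 0.527, -0.527, 0.472]
force: [0.5, -0.0, -4.1]
finger_gap: 0.0478
```

```bash
python3 -m creep '[[0,0,-0.1,0,0,0],[0,0,-0.15,0,0,0]]'; python3 -m creep '[[0,0,0,0,0,0],[0,0,0,0,0,0],[0,0,0,0,0,0],[0,0,0,0,0,0],[0,0,0,0,0,0]]' 0.7
python3 - <<'E'
from h import *
S=cam('scene');cam('wrist','w5')
cv2.imwrite('pics/s5.png',cv2.resize(S['image'][170:290,260:400],None,fx=5,fy=5,interpolation=cv2.INTER_CUBIC)[:,:,::-1])
E
```

```text
clock: 8.6
ee_pos: [0.5636, 0.0397, 0.077]
orientation: [-0.472, 0.527, -0.527, 0.472]
force: [-7.4, -0.2, 12.8]
finger_gap: 0.0476
clock: 9.1
ee_pos: [0.5635, 0.0396, 0.0757]
orientation: [0.472, -0.527, 0.527, -0.472]
force: [-0.2, -0.5, -0.2]
finger_gap: 0.0752
```

View pics/s5.png

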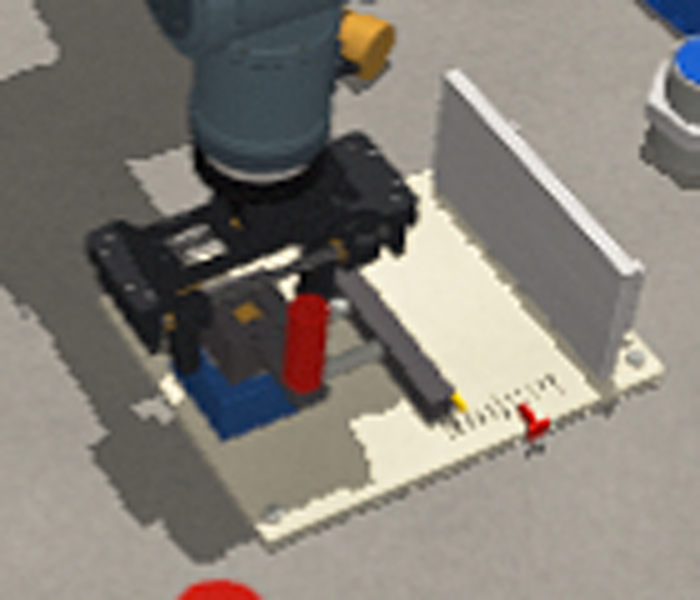

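View pics/w5.png

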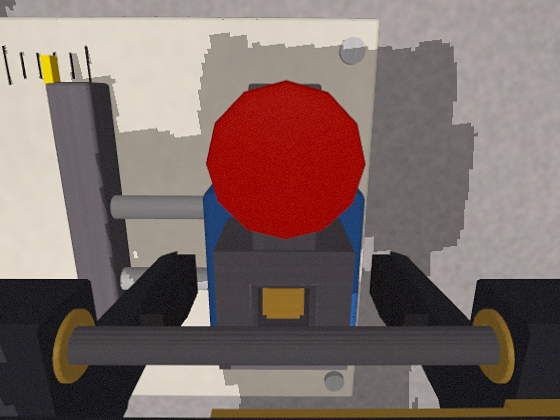

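The crank is seated: the brass shaft shows inside the socket (wrist 284,303), the hub lies on the gearbox, and I felt 12.8 N of contact at the bottom. Next I'll regrip on the red handle.

```bash
python3 -m creep '[[0,0,2,0,0,0],[0,0,5,0,0,0],[0,0,8.5,0,0,0],[0,0,11.5,0,0,0],[3,-0.35,12,0,0,0],[6.46,-0.71,12,0,0,0],[6.46,-0.71,10,0,0,0],[6.46,-0.71,7.5,0,0,0],[6.46,-0.71,5.5,0,0,0],[6.46,-0.71,4.45,0,0,0],[6.46,-0.71,4.45,0,0,0]]' 0.7
python3 -m creep '[[0,0,0,0,0,0],[0,0,0,0,0,0],[0,0,0,0,0,0],[0,0,0,0,0,0],[0,0,0,0,0,0],[0,0,0,0,0,0]]' -1
python3 - <<'E'
from h import *
c=cam('wrist','w6')
S=cam('scene');cv2.imwrite('pics/s6.png',cv2.resize(S['image'][170:290,260:400],None,fx=5,fy=5,interpolation=cv2.INTER_CUBIC)[:,:,::-1])
E
```

```text
clock: 10.3
ee_pos: [0.6268, 0.0327, 0.1184]
orientation: [-0.473, 0.528, -0.526, 0.471]
force: [0.6, -0.5, -0.0]
finger_gap: 0.0748
clock: 10.9
ee_pos: [0.6281, 0.0326, 0.1204]
orientation: [0.472, -0.527, 0.527, -0.472]
force: [0.5, 0.0, -0.1]
finger_gap: 0.029
```

View pics/w6.png

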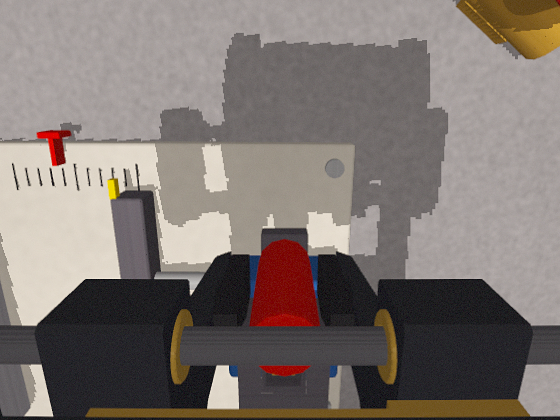

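View pics/s6.png

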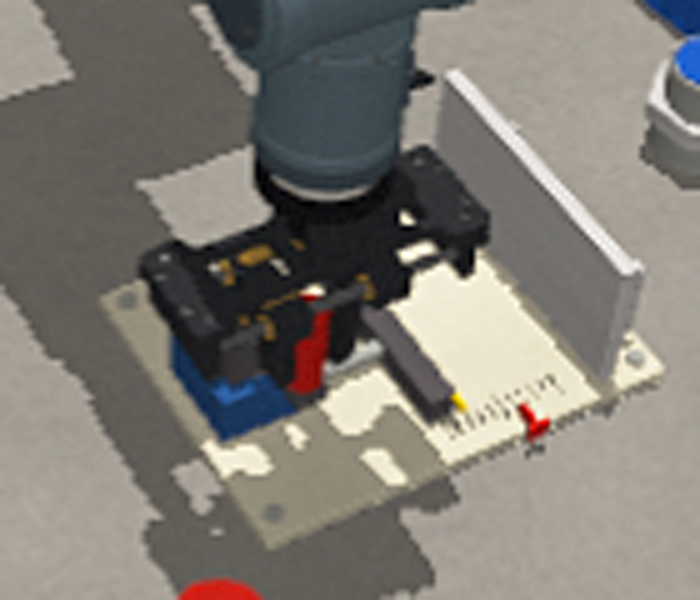

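```bash
python3 -m creep '[[0,0,0,0,0,0],[0,0,0,0,0,0],[0,0,0,0,0,0]]' -1
python3 - <<'E'
from h import *
np.set_printoptions(precision=1,suppress=True)
T=cam('top');S=cam('scene');W=cam('wrist')
p=[.5866-.0011,.2396-.001,-.1107]
def E(X):
    d=X-np.array([p[0],p[1],0]);c,s=np.cos(p[2]),np.sin(p[2]);return np.array([c*d[0]+s*d[1],-s*d[0]+c*d[1],d[2]])*1e3
te=lambda x,y:np.array([(x+.5)/5-.5+170,(y+.5)/5-.5+140])
s4=lambda x,y:np.array([(x+.5)/5-.5+260,(y+.5)/5-.5+170])
for nm,a,b,w in(('stem tip',te(241,117),s4(524,405),(57,164)),('bar',te(242,87),s4(538,428),(54,133)),('pointer',te(297,141),s4(458,402),(113,188))):
    X,e=tri([(T,a),(S,b)]);print(nm,'TS',E(X),np.array(e));X,e=tri([(T,a),(S,b),(W,w)]);print('  all',E(X),np.array(e))
    for z in(.012,.02,.03):print('  z',z,E(atz(T,a,z))[:2],E(atz(S,b,z))[:2],E(atz(W,w,z))[:2])
im=W['image'];cv2.imwrite('pics/w6c.png',cv2.resize(im[110:230,0:170],None,fx=4.5,fy=4.5,interpolation=cv2.INTER_CUBIC)[:,:,::-1])
E
```

```text
clock: 11.3
ee_pos: [0.6281, 0.0325, 0.1203]
orientation: [0.472, -0.527, 0.527, -0.472]
force: [0.2, -0.7, 1.5]
finger_gap: 0.0236
stem tip TS [ 98.9 -57.3  19.2] [0.5 0.5]
  all [ 98.2 -57.7  17.9] [0.3 0.8 3.2]
  z 0.012 [ 99.3 -57.8] [ 95.  -51.6] [ 96.3 -55.7]
  z 0.02 [ 97.9 -58.9] [ 99.9 -56.2] [ 97.8 -60.6]
  z 0.03 [ 96.2 -60.3] [106.2 -62. ] [ 99.6 -66.7]
bar TS [117.3 -56.8  17. ] [0.1 0.1]
  all [116.8 -57.2  15.3] [0.4 0.3 3.5]
  z 0.012 [118.4 -55.9] [114.2 -54.3] [115.9 -57.2]
  z 0.02 [116.9 -57. ] [119.  -58.9] [116.7 -62. ]
  z 0.03 [115.  -58.4] [125.1 -64.6] [117.7 -68.1]
pointer TS [ 85.5 -96.8  30.2] [0. 0.]
  all [ 85.2 -97.1  29.7] [0.1 0.2 1.8]
  z 0.012 [ 88.4 -94.8] [ 73.8 -86.7] [ 80.5 -89.8]
  z 0.02 [ 87.1 -95.7] [ 78.9 -91.1] [ 82.5 -93.5]
  z 0.03 [ 85.4 -96.8] [ 85.4 -96.6] [ 85.  -98.2]
```

View pics/w6c.png

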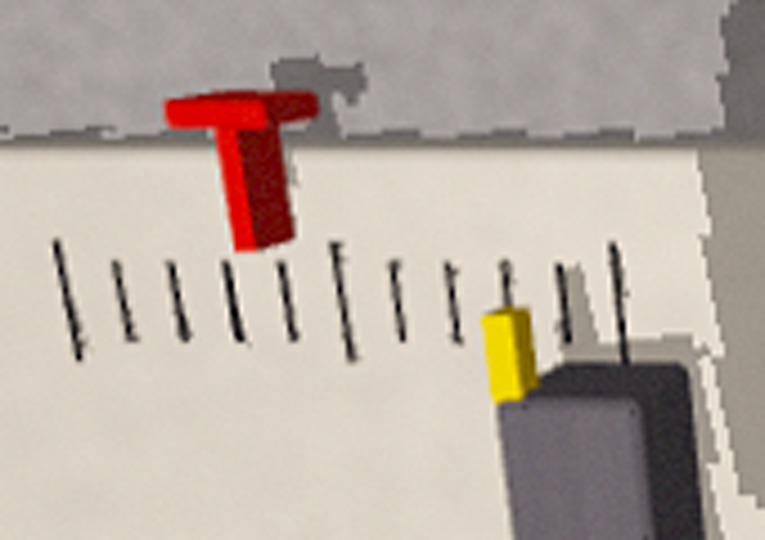

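Run:
```python
import numpy as np
a0=np.radians(-6.3)
print([[round(6.5*(np.cos(a0-np.radians(18*k))-np.cos(a0)),2),round(6.5*(np.sin(a0-np.radians(18*k))-np.sin(a0)),2)] for k in range(1,21)])
```

```text
[[np.float64(-0.54), np.float64(-1.96)], [np.float64(-1.65), np.float64(-3.66)], [np.float64(-3.24), np.float64(-4.93)], [np.float64(-5.14), np.float64(-5.65)], [np.float64(-7.17), np.float64(-5.75)], [np.float64(-9.14), np.float64(-5.21)], [np.float64(-10.84), np.float64(-4.09)], [np.float64(-12.11), np.float64(-2.51)], [np.float64(-12.83), np.float64(-0.6)], [np.float64(-12.92), np.float64(1.43)], [np.float64(-12.38), np.float64(3.39)], [np.float64(-11.27), np.float64(5.09)], [np.float64(-9.68), np.float64(6.36)], [np.float64(-7.78), np.float64(7.08)], [np.float64(-5.75), np.float64(7.17)], [np.float64(-3.79), np.float64(6.64)], [np.float64(-2.09), np.float64(5.52)], [np.float64(-0.81), np.float64(3.93)], [np.float64(-0.1), np.float64(2.03)], [np.float64(0.0), np.float64(-0.0)]]
```

First a quarter turn to check that it drives.

```bash
python3 -m creep '[[-0.54,-1.96,0,0,0,0],[-1.65,-3.66,0,0,0,0],[-3.24,-4.93,0,0,0,0],[-5.14,-5.65,0,0,0,0],[-7.17,-5.75,0,0,0,0],[-7.17,-5.75,0,0,0,0]]'
python3 - <<'E'
from h import *
S=cam('scene');cv2.imwrite('pics/s7.png',cv2.resize(S['image'][170:290,260:400],None,fx=5,fy=5,interpolation=cv2.INTER_CUBIC)[:,:,::-1])
cam('wrist','w7')
E
```

```text
clock: 12.05
ee_pos: [0.5552, -0.0248, 0.1204]
orientation: [-0.472, 0.527, -0.527, 0.472]
force: [0.2, 1.1, -1.5]
finger_gap: 0.0228
```

View pics/s7.png

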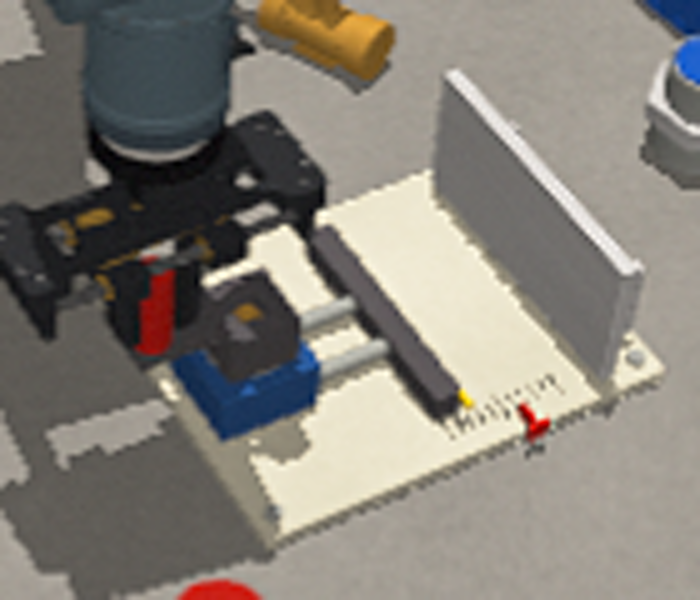

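View pics/w7.png

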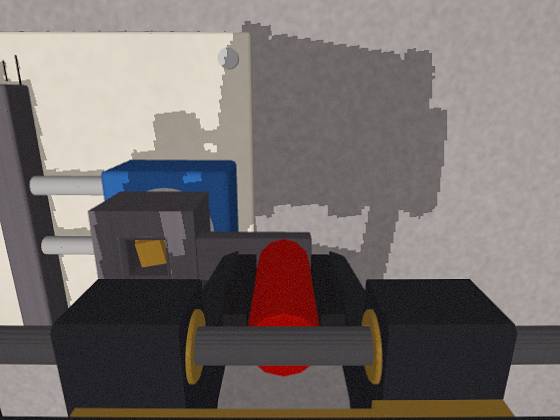

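The crank follows and the stop has moved: the pointer went from crop (458,402) to (465,398). I'll continue to one full turn, then further.

```bash
python3 -m creep '[[-1.97,0.54,0,0,0,0],[-3.67,1.66,0,0,0,0],[-4.94,3.24,0,0,0,0],[-5.66,5.15,0,0,0,0],[-5.75,7.18,0,0,0,0],[-5.21,9.14,0,0,0,0],[-4.1,10.84,0,0,0,0],[-2.51,12.11,0,0,0,0],[-0.61,12.83,0,0,0,0],[1.42,12.92,0,0,0,0],[3.38,12.39,0,0,0,0],[5.08,11.27,0,0,0,0],[6.36,9.68,0,0,0,0],[7.07,7.78,0,0,0,0],[7.17,5.75,0,0,0,0],[7.17,5.75,0,0,0,0]]'
python3 - <<'E'
from h import *
S=cam('scene');cv2.imwrite('pics/s8.png',cv2.resize(S['image'][170:290,260:400],None,fx=5,fy=5,interpolation=cv2.INTER_CUBIC)[:,:,::-1])
cam('wrist','w8')
E
```

```text
clock: 13.75
ee_pos: [0.6282, 0.0313, 0.1199]
orientation: [-0.472, 0.527, -0.526, 0.471]
force: [-3.2, -0.0, 3.5]
finger_gap: 0.0231
```

View pics/w8.png

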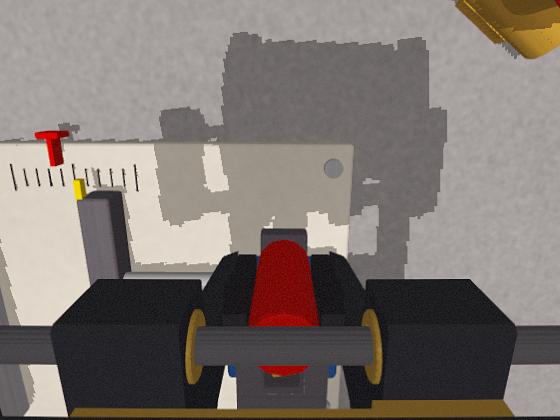

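```bash
python3 -m creep '[[-0.54,-1.96,0,0,0,0],[-1.65,-3.66,0,0,0,0],[-3.24,-4.93,0,0,0,0],[-5.14,-5.65,0,0,0,0],[-7.17,-5.75,0,0,0,0],[-9.14,-5.21,0,0,0,0],[-10.84,-4.09,0,0,0,0],[-12.11,-2.51,0,0,0,0],[-12.83,-0.6,0,0,0,0],[-12.92,1.43,0,0,0,0],[-12.38,3.39,0,0,0,0],[-11.27,5.09,0,0,0,0],[-9.68,6.36,0,0,0,0],[-7.78,7.08,0,0,0,0],[-5.75,7.17,0,0,0,0],[-5.75,7.17,0,0,0,0]]'
python3 - <<'E'
from h import *
for n,r in(('scene',(170,290,260,400)),('top',(140,250,170,290)),('wrist',None)):
    c=cam(n)
    im=c['image'] if r is None else cv2.resize(c['image'][r[0]:r[1],r[2]:r[3]],None,fx=5,fy=5,interpolation=cv2.INTER_CUBIC)
    cv2.imwrite('pics/%s9.png'%n,im[:,:,::-1])
E
```

```text
clock: 15.45
ee_pos: [0.5724, 0.1045, 0.1201]
orientation: [0.472, -0.526, 0.527, -0.472]
force: [0.5, -1.7, 2.3]
finger_gap: 0.0232
```

View pics/scene9.png

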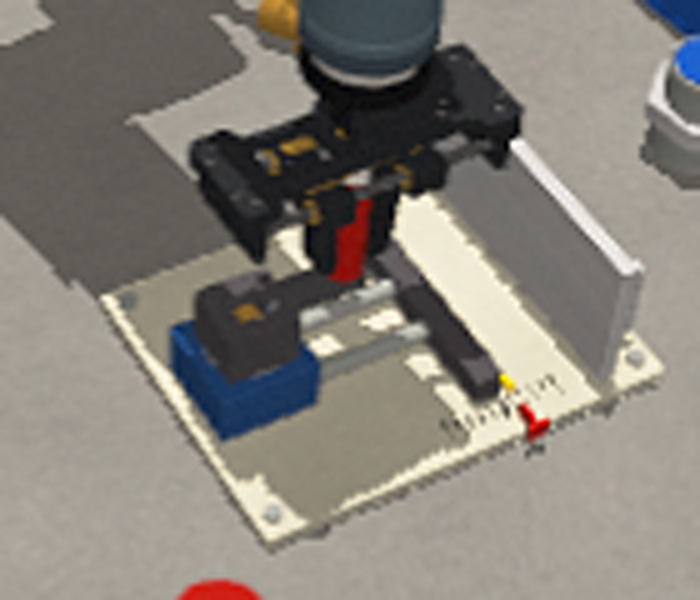

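View pics/top9.png

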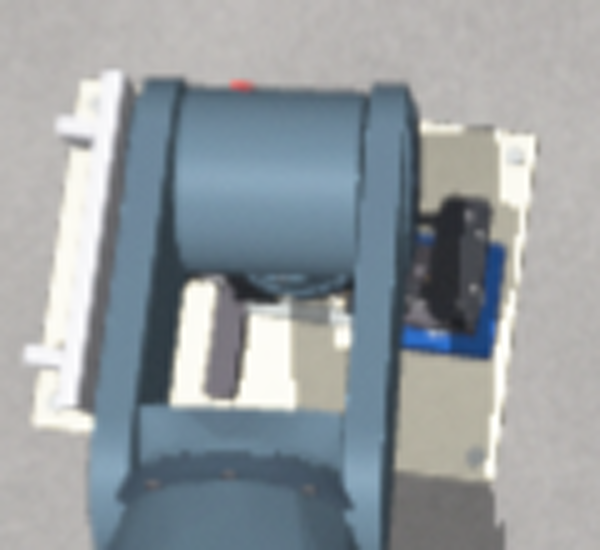

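View pics/wrist9.png

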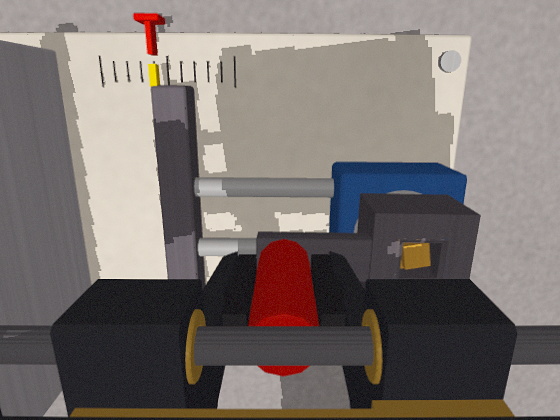

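Run:
```python
from h import *
np.set_printoptions(precision=1,suppress=True)
T=cam('top');S=cam('scene');W=cam('wrist')
p=[.5866,.2396,-.1107]
def E(X):
    d=X-np.array([p[0],p[1],0]);c,s=np.cos(p[2]),np.sin(p[2]);return np.array([c*d[0]+s*d[1],-s*d[0]+c*d[1],d[2]])*1e3
te=lambda x,y:np.array([(x+.5)/5-.5+170,(y+.5)/5-.5+140])
s4=lambda x,y:np.array([(x+.5)/5-.5+260,(y+.5)/5-.5+170])
print('scene ptr before/after',E(atz(S,s4(458,402),.030)),E(atz(S,s4(507,383),.030)))
print('top far end before/after',E(atz(T,te(259,402),.034)),E(atz(T,te(205,396),.034)))
for nm,px,z in(('ptr',(154,75),.03),('stopface top edge',(152,88),.034),('stop face lower',(163,250),.034),('clip tip',(152,53),.019),('clip tip12',(152,53),.012),('bar',(149,17),.019),('wallfoot',(100,275),.012),('wall top edge near',(58,50),.112)):
    print(nm,E(atz(W,px,z)))
cv2.imwrite('pics/w9c.png',cv2.resize(W['image'][0:110,60:260],None,fx=4,fy=4,interpolation=cv2.INTER_CUBIC)[:,:,::-1])
cv2.imwrite('pics/s9c.png',cv2.resize(S['image'][230:270,340:390],None,fx=12,fy=12,interpolation=cv2.INTER_CUBIC)[:,:,::-1])
```

```text
scene ptr before/after [ 84.4 -97.7  30. ] [ 85.7 -62.5  30. ]
top far end before/after [-79.5 -96.2  34. ] [-79.9 -62.9  34. ]
ptr [ 83.1 -64.9  30. ]
stopface top edge [ 76.1 -64.5  34. ]
stop face lower [-19.8 -62.   34. ]
clip tip [ 95.5 -61.3  19. ]
clip tip12 [ 96.2 -59.   12. ]
bar [114.3 -61.4  19. ]
wallfoot [-48.5  -8.3  12. ]
wall top edge near [ 87.5 -59.7 112. ]
```

View pics/w9c.png

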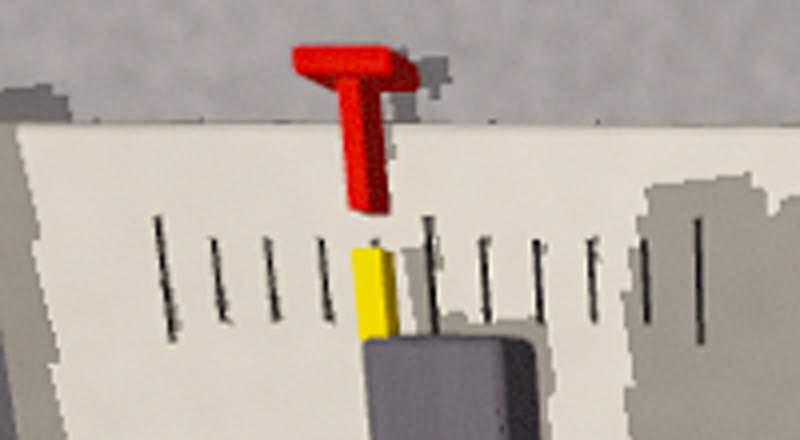

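View pics/s9c.png

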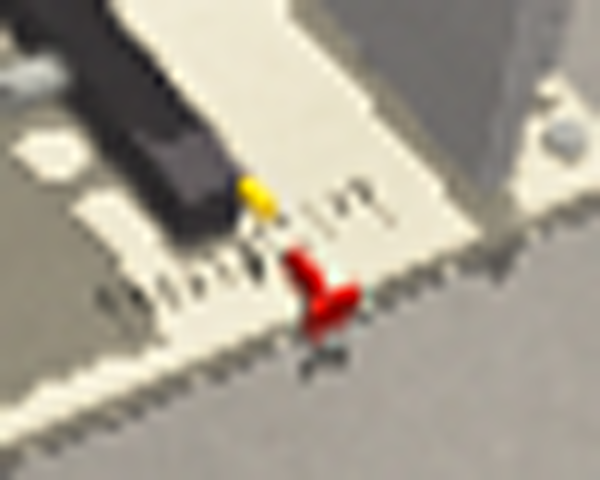

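Run:
```python
from h import *
np.set_printoptions(precision=1,suppress=True)
T=cam('top');S=cam('scene');W=cam('wrist')
p=[.5866,.2396,-.1107]
def E(X):
    d=X-np.array([p[0],p[1],0]);c,s=np.cos(p[2]),np.sin(p[2]);return np.array([c*d[0]+s*d[1],-s*d[0]+c*d[1],d[2]])*1e3
te=lambda x,y:np.array([(x+.5)/5-.5+170,(y+.5)/5-.5+140])
s4=lambda x,y:np.array([(x+.5)/5-.5+260,(y+.5)/5-.5+170])
w9=lambda x,y:np.array([(x+.5)/4-.5+60,(y+.5)/4-.5])
for x,y in((164,275),(219,280),(272,280),(327,280),(431,275),(488,280),(541,280),(595,280),(646,280),(700,275)): print('tick',x,E(atz(W,w9(x,y),.012)))
print('plate edge rows',E(atz(W,w9(300,125),.012)),E(atz(W,w9(700,125),.012)))
print('top ticks',E(atz(T,te(183,125),.012)),E(atz(T,te(313,140),.012)))
for z in(.012,.015,.018,.021): print(z,'clip stem tip W',E(atz(W,w9(369,205),z)),'T',E(atz(T,te(241,117),z)),'S',E(atz(S,s4(524,405),z)))
for z in(.02,.025,.03,.034): print(z,'ptr W mid',E(atz(W,w9(375,295),z)),'S',E(atz(S,s4(507,383),z)))
```

```text
tick 164 [ 87.5 -27.5  12. ]
tick 219 [ 86.8 -35.6  12. ]
tick 272 [ 86.8 -43.6  12. ]
tick 327 [ 86.8 -51.8  12. ]
tick 431 [ 87.5 -67.4  12. ]
tick 488 [ 86.8 -75.9  12. ]
tick 541 [ 86.7 -83.8  12. ]
tick 595 [ 86.7 -91.8  12. ]
tick 646 [ 86.7 -99.4  12. ]
tick 700 [  87.5 -107.5   12. ]
plate edge rows [108.1 -50.1  12. ] [ 108.  -108.2   12. ]
top ticks [ 88.9 -23.3  12. ] [  89.3 -105.8   12. ]
0.012 clip stem tip W [ 97.2 -59.1  12. ] T [ 98.3 -58.9  12. ] S [ 94.  -52.7  12. ]
0.015 clip stem tip W [ 96.9 -60.1  15. ] T [ 97.8 -59.3  15. ] S [ 95.8 -54.5  15. ]
0.018 clip stem tip W [ 96.6 -61.   18. ] T [ 97.3 -59.7  18. ] S [ 97.7 -56.2  18. ]
0.021 clip stem tip W [ 96.3 -62.   21. ] T [ 96.8 -60.2  21. ] S [ 99.6 -57.9  21. ]
0.02 ptr W mid [ 84.3 -61.4  20. ] S [ 79.4 -56.8  20. ]
0.025 ptr W mid [ 84.  -63.1  25. ] S [ 82.6 -59.7  25. ]
0.03 ptr W mid [ 83.8 -64.7  30. ] S [ 85.7 -62.5  30. ]
0.034 ptr W mid [ 83.6 -66.   34. ] S [ 88.3 -64.8  34. ]
```

Best estimate is about 3.4 mm still to go (wrist 3.8, top 3.2, winding count 3.3). I'll advance about 54° and look again.

```bash
python3 -m creep '[[1,-0.1,0,0,0,0],[1.96,-0.53,0,0,0,0],[3.66,-1.65,0,0,0,0],[4.94,-3.24,0,0,0,0],[4.94,-3.24,0,0,0,0],[4.94,-3.24,0,0,0,0]]'
python3 - <<'E'
from h import *
T=cam('top');S=cam('scene');W=cam('wrist')
cv2.imwrite('pics/w10.png',W['image'][:,:,::-1])
cv2.imwrite('pics/s10c.png',cv2.resize(S['image'][225:275,335:395],None,fx=12,fy=12,interpolation=cv2.INTER_CUBIC)[:,:,::-1])
E
```

```text
clock: 16.5
ee_pos: [0.6202, 0.0714, 0.1202]
orientation: [0.472, -0.527, 0.527, -0.472]
force: [-0.6, -1.0, 0.7]
finger_gap: 0.0236
```

View pics/w10.png

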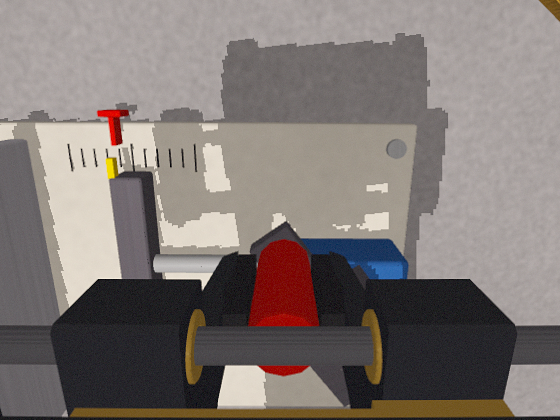

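View pics/s10c.png

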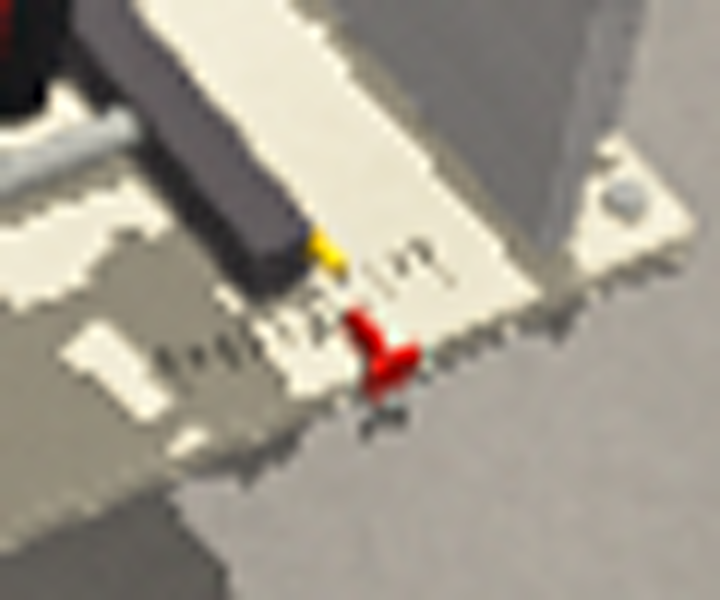

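To measure without parallax, I'll release and put the wrist camera straight above the clip.

```bash
python3 -m creep '[[0,0,0,0,0,0],[0,0,0,0,0,0],[0,0,0,0,0,0],[0,0,3,0,0,0],[0,0,6,0,0,0],[0,3,8,0,0,0],[0,7,8,0,0,0],[0,10,8,0,0,0],[0,10,8,0,0,0],[0,10,8,0,0,0]]' 0.2
python3 - <<'E'
from h import *
W=cam('wrist','w11')
cv2.imwrite('pics/w11c.png',cv2.resize(W['image'][100:250,200:380],None,fx=4,fy=4,interpolation=cv2.INTER_CUBIC)[:,:,::-1])
E
```

```text
clock: 17.65
ee_pos: [0.6196, 0.1724, 0.2]
orientation: [0.473, -0.526, 0.526, -0.472]
force: [-0.5, 0.1, -0.5]
finger_gap: 0.0532
```

View pics/w11.png

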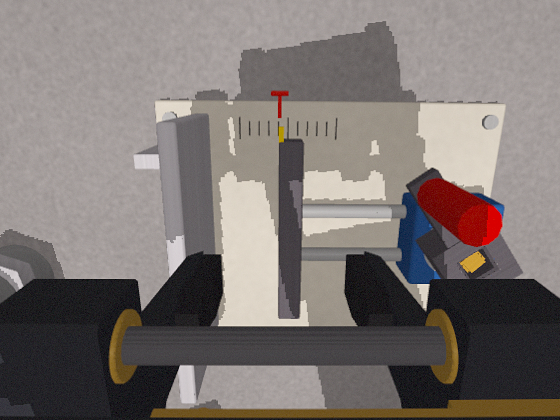

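View pics/w11c.png

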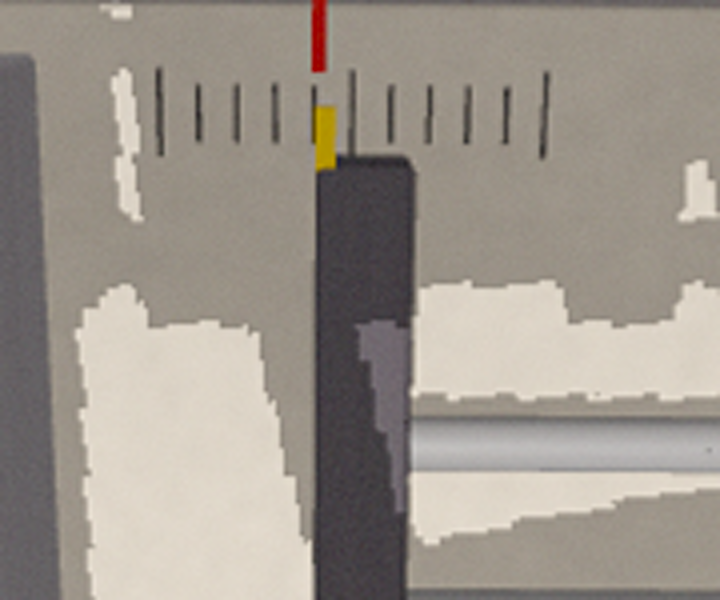

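The camera is straight above (crop): the stop's wall-side face and pointer edge are at column 316–317, and the clip's stem centre is at 319. Corrected for tilt and height they agree within about 0.4 mm, and the crank is still on the shaft. The winding is done, so next is the board: rise, cross over and look.

```bash
python3 -m creep '[[0,0,4,0,0,0],[0,-1,8,0,0,0],[-0.5,-5,11,0,0,2],[-1,-10,12,0,0,4],[-1.7,-15,12,0,0,6],[-2.3,-20,12,0,0,8],[-3,-25,12,0,0,10],[-3.6,-30,12,0,0,12],[-4.2,-35,12,0,0,14.8],[-4.8,-40,12,0,0,14.8],[-5.4,-45,12,0,0,14.8],[-6,-50,12,0,0,14.8],[-6.3,-54,12,0,0,14.8],[-6.6,-56.4,12,0,0,14.8],[-6.6,-56.4,12,0,0,14.8],[-6.6,-56.4,12,0,0,14.8]]' 1
python3 - <<'E'
from h import *
c=cam('wrist','w12');S=cam('scene','s12');T=cam('top','t12')
s=manip.state();print(s['ee_pos'],s['orientation'])
for n in('top','scene','wrist'):
    print(n,[(round(l['confidence'],2),np.round(l['pixel'],1)) for l in manip.landmark_of(n,'board_top')])
E
```

```text
clock: 19.3
ee_pos: [0.5528, -0.3932, 0.3196]
orientation: [-0.535, 0.463, -0.462, 0.535]
force: [-0.7, 0.1, 0.8]
finger_gap: 0.0885
[ 0.5540508  -0.39116947  0.32038541] [-0.53589957  0.46125155 -0.46119801  0.53605509]
top []
scene [(0.73, array([172. , 270.5]))]
wrist [(0.76, array([280.7, 205.6]))]
```

View pics/w12.png

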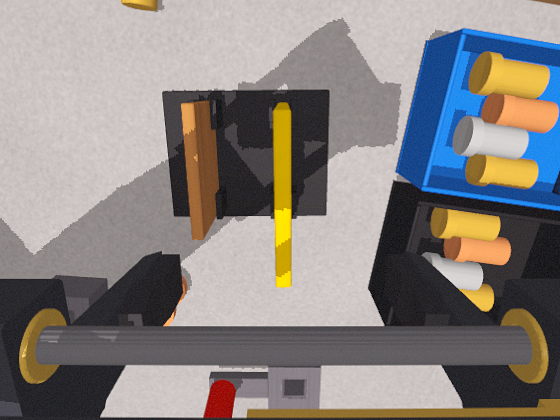

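View pics/t12.png

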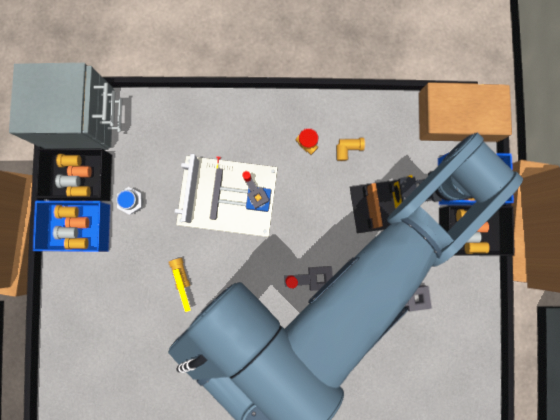

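Run:
```python
from h import *
np.set_printoptions(precision=4,suppress=True)
c=cam('wrist');T=cam('top');S=cam('scene')
for px in((283,109),(284,287),(280.7,205.6)): print(px,atz(c,px,.198))
cv2.imwrite('pics/t12e.png',cv2.resize(T['image'][140:250,170:290],None,fx=5,fy=5,interpolation=cv2.INTER_CUBIC)[:,:,::-1])
cv2.imwrite('pics/s12e.png',cv2.resize(S['image'][170:290,260:400],None,fx=5,fy=5,interpolation=cv2.INTER_CUBIC)[:,:,::-1])
cv2.imwrite('pics/w12c.png',cv2.resize(c['image'][85:300,260:310],None,fx=2.7,fy=2.7,interpolation=cv2.INTER_CUBIC)[:,:,::-1])
```

```text
(283, 109) [ 0.6183 -0.3818  0.198 ]
(284, 287) [ 0.491  -0.4019  0.198 ]
(280.7, 205.6) [ 0.5534 -0.3901  0.198 ]
```

View pics/t12e.png

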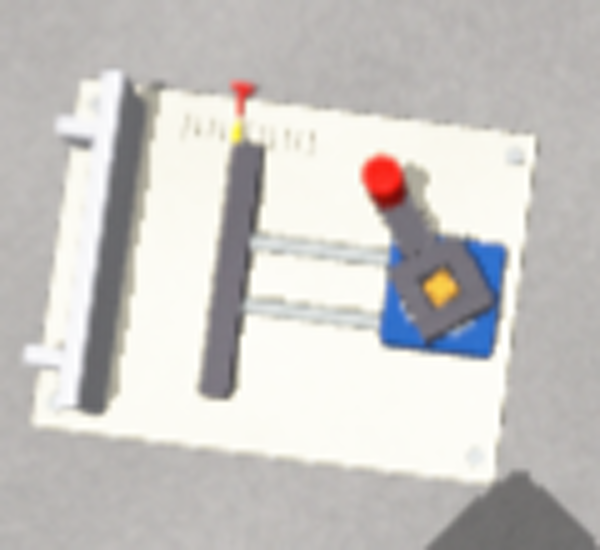

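View pics/s12e.png

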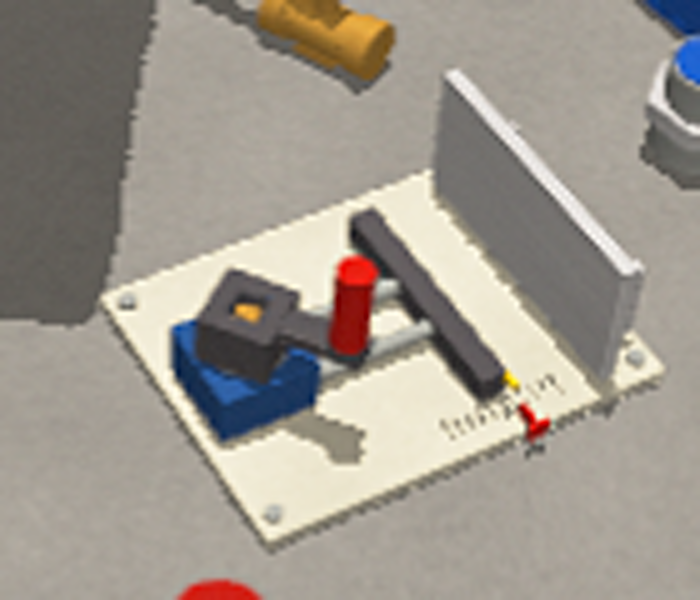

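View pics/w12c.png

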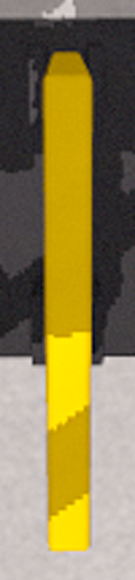

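Run:
```python
from h import *
from scipy.spatial.transform import Rotation as Ro
np.set_printoptions(precision=4,suppress=True)
c=cam('wrist');T=cam('top');s=manip.state()
Rt=Ro.from_quat(s['orientation']).as_matrix()
print(Rt, 'cam axes in tool\n',Rt.T@np.array(c['R']).T, c['distortion'],T['distortion'])
# subpixel stop edges in top image: sample along perpendicular profile
im=T['image'].astype(float).sum(2)
crop=cv2.resize(T['image'][145:225,205:235],None,fx=8,fy=7.5,interpolation=cv2.INTER_CUBIC);cv2.imwrite('pics/t12z.png',crop[:,:,::-1])
p=[.5866,.2396,-.1107]
def w(m):
    cz,sz=np.cos(p[2]),np.sin(p[2]); return np.array([p[0]+cz*m[0]-sz*m[1],p[1]+sz*m[0]+cz*m[1],m[2]])
# stop face profile: avg intensity over x in [-70,60] vs y at z=.034
ys=np.arange(-.1,-.03,.0005);gr=cv2.cvtColor(T['image'],cv2.COLOR_RGB2GRAY).astype(np.float32)
def prof(x0,x1,z,img):
    out=[]
    for y in ys:
        pts=np.array([w((x,y,z)) for x in np.arange(x0,x1,.002)]);q=proj(T,pts).astype(np.float32)
        out.append(cv2.remap(img,q[:,0].reshape(1,-1),q[:,1].reshape(1,-1),cv2.INTER_LINEAR).mean())
    return np.array(out)
P=prof(-.07,.07,.034,gr);
lo,hi=P.min(),np.percentile(P,90);mid=(lo+hi)/2
i=np.where(np.diff(np.sign(P-mid)))[0];print('stop edges y(mm)',ys[i]*1e3,lo,hi)
red=(T['image'][:,:,0].astype(np.float32)-T['image'][:,:,1])
for x0,x1,z in((.098,.112,.018),(.112,.122,.016)):
    R=prof(x0,x1,z,red);wgt=np.clip(R-20,0,None);print('clip y',(ys*wgt).sum()/wgt.sum()*1e3,R.max())
Y=np.minimum(T['image'][:,:,0],T['image'][:,:,1]).astype(np.float32)-T['image'][:,:,2]
R=prof(.08,.09,.03,Y);wgt=np.clip(R-40,0,None);print('ptr y',(ys*wgt).sum()/wgt.sum()*1e3,R.max())
```

```text
[[ 0.1489  0.0001  0.9889]
 [-0.9889 -0.0001  0.1489]
 [ 0.0001 -1.      0.0001]] cam axes in tool
 [[ 1.      0.0008  0.0007]
 [-0.0005 -0.2873  0.9578]
 [ 0.0009 -0.9578 -0.2873]] [-0.0138  0.      0.      0.      0.    ] [-0.0695  0.      0.      0.      0.    ]
stop edges y(mm) [-81. -59.] 105.362404 250.29144
clip y -58.026682101920876 90.97503
clip y -57.77059616170572 139.66602
ptr y -59.57548396407476 134.26485
```

The top view agrees within about 1 mm: the face is about -58 and the clip -57.9. The board top lies between wrist (283,109) and (284,287), so its centre (0.554,-0.392) is right under the tool and aligned. I'll descend and grip.

```bash
python3 -m creep '[[0.05,0,-4,0,0,0],[0.05,0,-8,0,0,0],[0.05,0,-11,0,0,0],[0.05,0,-13,0,0,0],[0.05,0,-14.6,0,0,0],[0.05,0,-14.6,0,0,0]]' 1
python3 -m creep '[[0,0,0,0,0,0],[0,0,0,0,0,0],[0,0,0,0,0,0],[0,0,0,0,0,0],[0,0,0,0,0,0],[0,0,0,0,0,0],[0,0,0,0,0,0],[0,0,0,0,0,0],[0,0,0,0,0,0],[0,0,0,0,0,0]]' -1
python3 - <<'E'
from h import *
c=cam('wrist','w13');S=cam('scene','s13')
E
```

```text
clock: 20.45
ee_pos: [0.5535, -0.3911, 0.1715]
orientation: [-0.536, 0.463, -0.46, 0.536]
force: [-0.6, 0.1, -0.9]
finger_gap: 0.0881
clock: 21.45
ee_pos: [0.5545, -0.3921, 0.1742]
orientation: [0.536, -0.461, 0.461, -0.536]
force: [0.0, 0.6, -0.1]
finger_gap: 0.0118
```

View pics/w13.png

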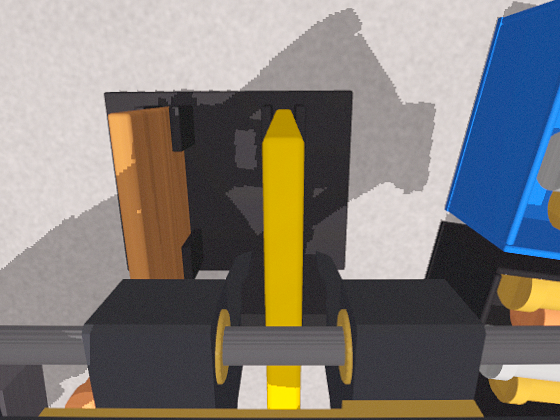

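View pics/s13.png

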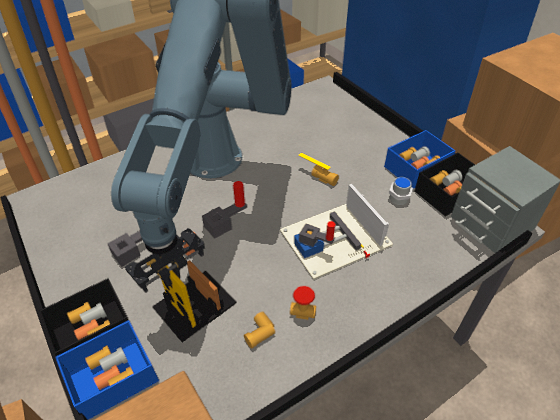

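The grip is good (gap 11.8 mm), so I'll lift straight out.

```bash
python3 -m creep '[[0,0,1,0,0,0],[0,0,2.5,0,0,0],[0,0,5,0,0,0],[0,0,8,0,0,0],[0,0,11,0,0,0],[0,0,14,0,0,0],[0,0,17,0,0,0],[0,0,18.5,0,0,0],[0,0,18.5,0,0,0]]'
python3 - <<'E'
from h import *
from scipy.spatial.transform import Rotation as Ro
np.set_printoptions(precision=2,suppress=True)
c=cam('wrist','w14');S=cam('scene','s14')
s=manip.state();print(s['ee_pos'],s['force'],s['moment'],s['finger_gap'])
Rt=Ro.from_quat(s['orientation']).as_matrix();print('yaw',np.degrees(np.arctan2(Rt[1,2],Rt[0,2])))
ax=np.array([np.cos(-.1107),np.sin(-.1107),0])
for y,t in((-14.9,0),(-14.9,-10),(-14.9,-20),(-14.9,-24.9)):
    print(y,t,(Ro.from_rotvec(np.radians(t)*ax)*Ro.from_rotvec([0,0,np.radians(y)])).as_rotvec(degrees=True))
E
```

```text
clock: 22.45
ee_pos: [0.5552, -0.3928, 0.3631]
orientation: [0.536, -0.459, 0.464, -0.536]
force: [0.1, -0.3, -1.9]
finger_gap: 0.0115
[ 0.55 -0.39  0.36] [ 0.94 -0.51 -3.16] [0.03 0.04 0.05] 0.011332263071603572
yaw 8.525714713769128
-14.9 0 [  0.    0.  -14.9]
-14.9 -10 [-10.03  -0.19 -14.86]
-14.9 -20 [-20.05  -0.39 -14.75]
-14.9 -24.9 [-24.96  -0.48 -14.66]
```

View pics/w14.png

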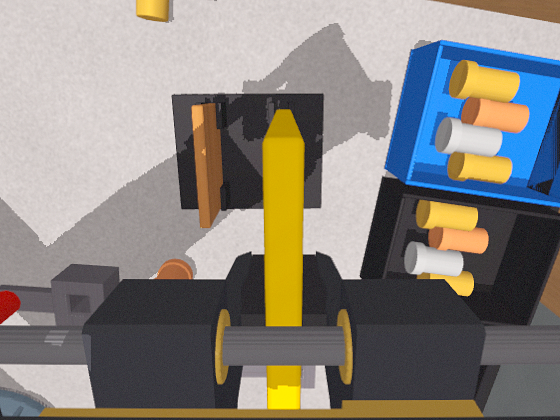

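View pics/s14.png

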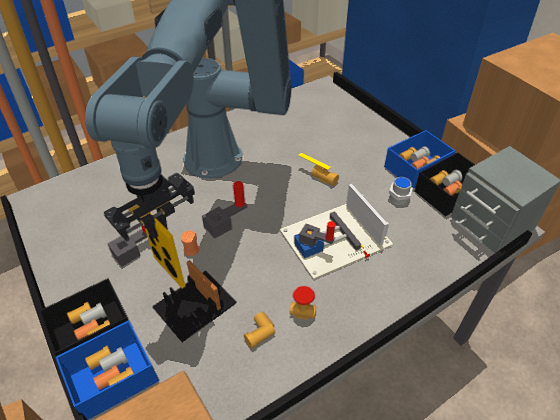

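```bash
python3 -m creep '[[0.1,2,0,0,0,-1],[0.3,5,0,0,0,-2],[0.5,9,0,0,0,-3],[0.7,13,0,0,0,-4],[0.9,17,0,0,0,-5],[1.1,21,0,0,0,-6],[1.3,25,0,0,0,-7],[1.5,29,0,0,0,-8],[1.7,33,0,0,0,-9],[1.9,37,0,0,0,-10],[2.1,41,0,0,0,-11],[2.3,45,0,0,0,-12],[2.5,49,0,0,0,-13],[2.7,53,0,0,0,-14],[2.9,57,0,-3,-0.05,-14.9],[3.1,60,0,-6,-0.1,-14.9],[3.2,62,0,-10,-0.2,-14.86],[3.2,63.3,0,-15,-0.3,-14.8],[3.23,63.84,0,-20.05,-0.39,-14.75],[3.23,63.84,0,-20.05,-0.39,-14.75]]'
python3 -m creep '[[0,0,-3,0,0,0],[0,0,-6,0,0,0],[0,0,-9,0,0,0],[0,0,-11,0,0,0],[0,0,-11,0,0,0],[0,0,-11,0,0,0]]'
python3 - <<'E'
from h import *
from scipy.spatial.transform import Rotation as Ro
np.set_printoptions(precision=4,suppress=True)
c=cam('wrist','w15');S=cam('scene');T=cam('top','t15')
cv2.imwrite('pics/s15.png',cv2.resize(S['image'][130:290,260:420],None,fx=3.75,fy=3.75,interpolation=cv2.INTER_CUBIC)[:,:,::-1])
s=manip.state();R=Ro.from_quat(s['orientation']).as_matrix();print(s['ee_pos'],s['force'],s['joint_positions'])
print(R)
u=-R[:,1]; print('tilt',np.degrees(np.arccos(u[2])),'tool z yaw',np.degrees(np.arctan2(R[1,2],R[0,2])),R[2,2])
for zz in(.063,.065,.067): print(zz,proj(c,s['ee_pos']+R[:,2]*zz+u*.0238))
E
```

```text
clock: 24.55
ee_pos: [0.5854, 0.2487, 0.3549]
orientation: [0.559, -0.436, 0.599, -0.372]
force: [-0.7, 0.6, -3.2]
finger_gap: 0.0117
clock: 25.15
ee_pos: [0.5867, 0.2454, 0.2489]
orientation: [0.556, -0.438, 0.601, -0.372]
force: [1.1, -0.8, -1.6]
finger_gap: 0.0116
[0.5876 0.2462 0.2511] [ 0.7214 -0.3983 -2.7708] [ 0.3531  0.4513  1.3066 -0.3105  1.5433  2.0697]
[[-0.1058 -0.0352  0.9938]
 [-0.9343 -0.3385 -0.1115]
 [ 0.3403 -0.9403  0.0029]]
tilt 19.895093282952704 tool z yaw -6.401552858936729 0.00293689174041023
0.063 [[282.2616 134.8772]]
0.065 [[282.2646 127.2822]]
0.067 [[282.2677 119.6007]]
```

View pics/w15.png

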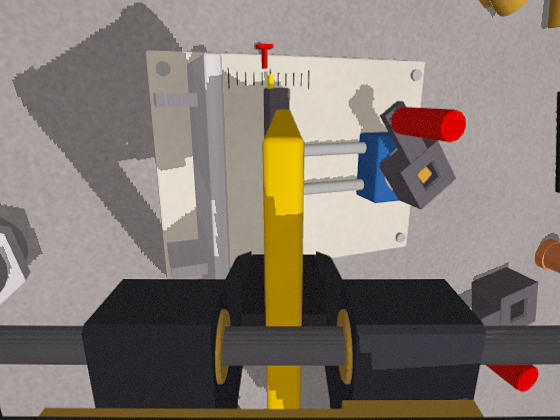

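View pics/s15.png

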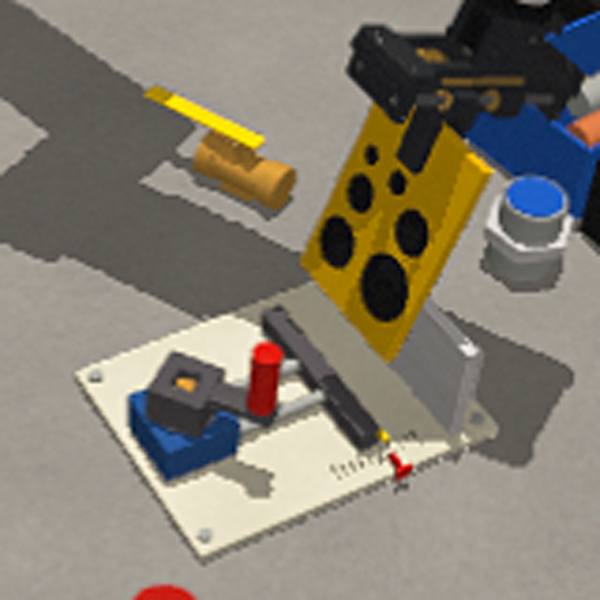

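The scene view shows the board hanging over the gap between stop and wall, tilted 20°, with the crank on the shaft. I'll lower it close to the plate.

```bash
python3 -m creep '[[0.1,0,-2,0,0,0],[0.1,0,-4,0,0,0],[0.1,0,-5.5,0,0,0],[0.1,0,-6.5,0,0,0],[0.1,0,-7.1,0,0,0],[0.1,0,-7.1,0,0,0]]'
python3 - <<'E'
from h import *
c=cam('wrist','w16');S=cam('scene');T=cam('top','t16')
cv2.imwrite('pics/s16.png',cv2.resize(S['image'][150:290,280:420],None,fx=4.2,fy=4.2,interpolation=cv2.INTER_CUBIC)[:,:,::-1])
s=manip.state();print(s['ee_pos'],s['force'])
E
```

```text
clock: 25.9
ee_pos: [0.5876, 0.2462, 0.1777]
orientation: [0.556, -0.437, 0.601, -0.373]
force: [-0.0, -0.6, -0.8]
finger_gap: 0.0119
[0.58831029 0.24646962 0.17919603] [-0.30614696  0.11051347 -2.46667362]
```

View pics/w16.png

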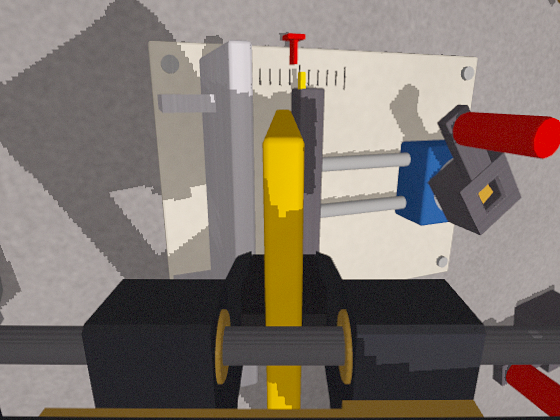

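View pics/s16.png

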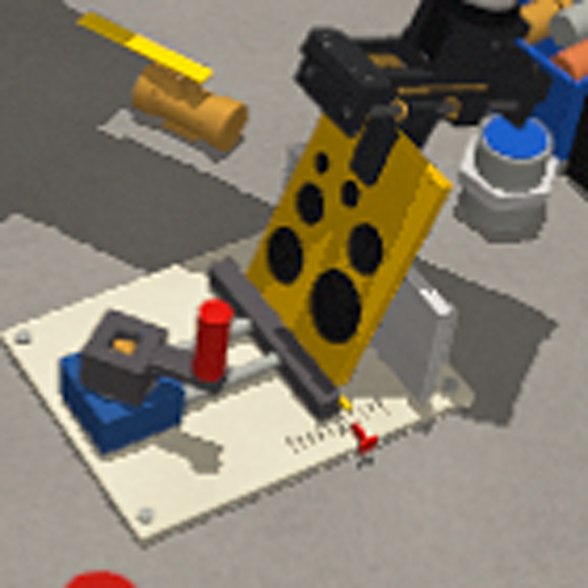

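Run:
```python
from h import *
from scipy.spatial.transform import Rotation as Ro
np.set_printoptions(precision=1,suppress=True)
S=cam('scene');s=manip.state();R=Ro.from_quat(s['orientation']).as_matrix();u=-R[:,1];n=-R[:,0]
print('n',n)
g=lambda P:(P+.5-[280,150])*4.2-.5
for e in(-.003,0,.003):
    o=s['ee_pos']+R[:,2]*e
    pts=[o+R[:,2]*sx*.065+u*a+n*t*.006 for a,sx,t in((.0238,1,-1),(.0238,1,1),(-.1662,1,-1),(.0238,-1,-1),(-.1662,-1,-1))]
    print(e,g(proj(S,pts)).tolist())
cv2.imwrite('pics/s16z.png',cv2.resize(S['image'][185:250,335:395],None,fx=9,fy=9,interpolation=cv2.INTER_CUBIC)[:,:,::-1])
```

```text
n [ 0.1  0.9 -0.3]
-0.003 [[439.8370193656161, 183.90944396517938], [452.0903501869491, 183.02031540110178], [332.0374488397368, 385.6719234549728], [334.44977563896913, 74.45223322849004], [239.38040865898574, 273.37844032365877]]
0 [[442.4044897003052, 186.58538902327567], [454.6597916073535, 185.6815046179344], [334.2857437893908, 388.40096630131814], [336.7574541056606, 76.84111279106729], [241.41724532518344, 275.8432749322548]]
0.003 [[444.97832104011826, 189.26841426669066], [457.2355453752495, 188.3496900390508], [336.53918687974857, 391.1364638569145], [339.07078368561645, 79.23619528920803], [243.4587078332169, 278.31387113087186]]
```

View pics/s16z.png

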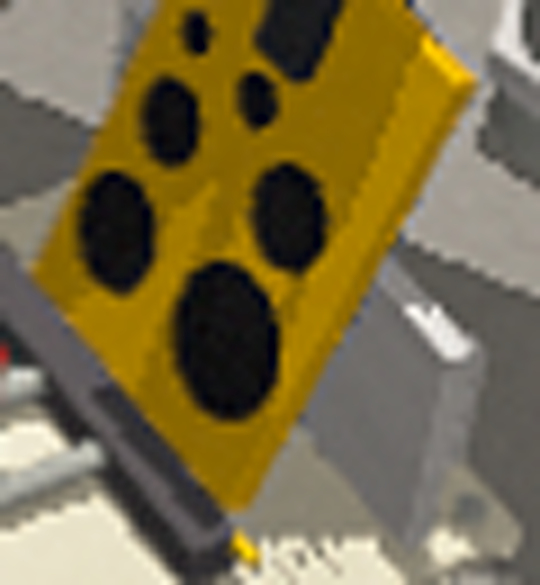

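The board edges match the prediction (offset under 1 mm), so it is centred. Now down to foot contact.

```bash
python3 -m creep '[[0,0,-0.2,0,0,0],[0,0,-0.4,0,0,0],[0,0,-0.4,0,0,0]]'; python3 -m creep '[[0,0,-0.1,0,0,0],[0,0,-0.2,0,0,0],[0,0,-0.2,0,0,0]]';  python3 -m creep '[[0,0,-0.1,0,0,0],[0,0,-0.15,0,0,0],[0,0,-0.15,0,0,0]]'
```

```text
clock: 26.4
ee_pos: [0.5876, 0.2462, 0.1739]
orientation: [0.556, -0.437, 0.601, -0.373]
force: [-0.1, 0.2, -3.5]
finger_gap: 0.0116
clock: 26.7
ee_pos: [0.5877, 0.2462, 0.172]
orientation: [0.556, -0.437, 0.601, -0.373]
force: [-0.8, 0.2, -3.0]
finger_gap: 0.0118
clock: 27.0
ee_pos: [0.5877, 0.2463, 0.1706]
orientation: [0.556, -0.437, 0.601, -0.373]
force: [0.4, -0.5, -2.9]
finger_gap: 0.0119
```

```bash
python3 -m creep '[[0,0,-0.1,0,0,0],[0,0,-0.1,0,0,0]]'; python3 -m creep '[[0,0,-0.1,0,0,0],[0,0,-0.1,0,0,0]]'
```

```text
clock: 27.2
ee_pos: [0.588, 0.2464, 0.1701]
orientation: [0.556, -0.437, 0.601, -0.373]
force: [-0.9, 0.3, 0.4]
finger_gap: 0.0119
clock: 27.4
ee_pos: [0.5882, 0.2466, 0.17]
orientation: [0.555, -0.437, 0.601, -0.373]
force: [-2.0, 2.0, 5.0]
finger_gap: 0.0119
```

Foot contact came at z 0.1701, exactly as predicted. Now slide it to the stop.

```bash
python3 -m creep '[[0,0,0.1,0,0,0],[-0.01,-0.1,0.1,0,0,0],[-0.01,-0.1,0.1,0,0,0]]'; python3 -m creep '[[-0.01,-0.1,0,0,0,0],[-0.01,-0.1,0,0,0,0]]'; python3 -m creep '[[-0.01,-0.1,0,0,0,0],[-0.01,-0.1,0,0,0,0]]'
```

```text
clock: 27.7
ee_pos: [0.5879, 0.2457, 0.1703]
orientation: [0.555, -0.437, 0.601, -0.373]
force: [-0.5, 3.1, 5.4]
finger_gap: 0.0114
clock: 27.9
ee_pos: [0.5881, 0.2444, 0.1702]
orientation: [0.555, -0.437, 0.601, -0.373]
force: [0.8, 2.3, 4.3]
finger_gap: 0.0119
clock: 28.1
ee_pos: [0.588, 0.2437, 0.1703]
orientation: [0.555, -0.437, 0.601, -0.374]
force: [0.7, 3.5, 5.8]
finger_gap: 0.0118
```

```bash
python3 -m creep '[[0,0,0.1,0,0,0],[0,0,0.1,0,0,0]]'; python3 -m creep '[[-0.01,-0.1,0,0,0,0],[-0.01,-0.1,0,0,0,0]]'
python3 - <<'E'
from h import *
c=cam('wrist','w17');S=cam('scene')
cv2.imwrite('pics/s17z.png',cv2.resize(S['image'][185:250,335:395],None,fx=9,fy=9,interpolation=cv2.INTER_CUBIC)[:,:,::-1])
cv2.imwrite('pics/w17c.png',cv2.resize(c['image'][60:200,240:340],None,fx=4,fy=4,interpolation=cv2.INTER_CUBIC)[:,:,::-1])
E
```

```text
clock: 28.3
ee_pos: [0.5874, 0.243, 0.1702]
orientation: [0.556, -0.437, 0.601, -0.373]
force: [1.9, 1.1, 1.2]
finger_gap: 0.0115
clock: 28.5
ee_pos: [0.5874, 0.2423, 0.1704]
orientation: [0.556, -0.437, 0.601, -0.373]
force: [1.3, 1.3, 0.0]
finger_gap: 0.0118
```

View pics/w17c.png

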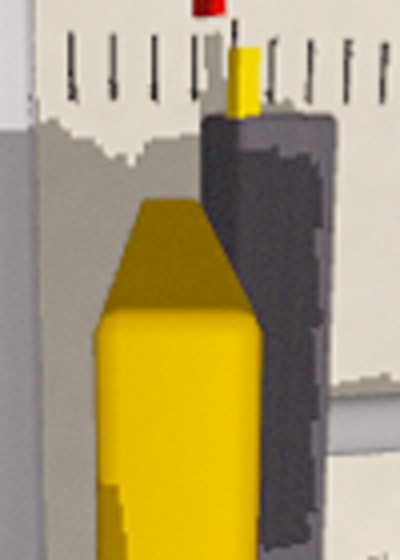

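View pics/s17z.png

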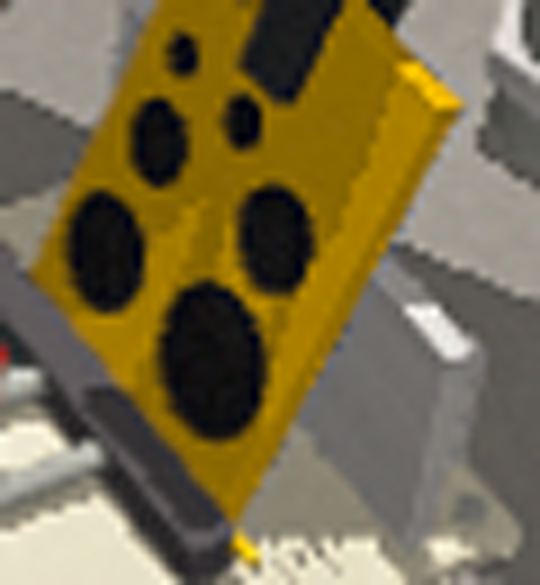

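```bash
python3 -m creep '[[-0.01,-0.1,0,0,0,0],[-0.01,-0.1,0,0,0,0]]'; python3 -m creep '[[-0.01,-0.1,0,0,0,0],[-0.01,-0.1,0,0,0,0]]'
```

```text
clock: 28.8
ee_pos: [0.5873, 0.2416, 0.1707]
orientation: [0.555, -0.437, 0.601, -0.373]
force: [1.8, 4.5, 1.2]
finger_gap: 0.0116
clock: 29.0
ee_pos: [0.5873, 0.2409, 0.1709]
orientation: [0.555, -0.437, 0.601, -0.373]
force: [1.5, 4.9, 0.2]
finger_gap: 0.0117
```

The side force is 4.9 N, more than the plate friction, so the foot is against the stop. Now lean it by turning about the foot.

```bash
python3 -m creep '[[0.03,0.27,-0.09,-0.99,0.11,0],[0.06,0.53,-0.185,-1.99,0.22,0],[0.09,0.79,-0.29,-2.98,0.33,0],[0.09,0.79,-0.29,-2.98,0.33,0]]'; python3 -m creep '[[0.015,0.13,-0.05,-0.5,0.06,0],[0.03,0.26,-0.1,-0.99,0.11,0],[0.03,0.26,-0.1,-0.99,0.11,0]]'
python3 - <<'E'
from h import *
c=cam('wrist','w18');S=cam('scene')
cv2.imwrite('pics/s18.png',cv2.resize(S['image'][150:270,310:420],None,fx=5,fy=5,interpolation=cv2.INTER_CUBIC)[:,:,::-1])
E
```

```text
clock: 29.4
ee_pos: [0.5882, 0.2493, 0.1678]
orientation: [0.567, -0.422, 0.611, -0.357]
force: [1.8, 5.3, 2.0]
finger_gap: 0.0118
clock: 29.7
ee_pos: [0.5885, 0.2517, 0.1669]
orientation: [0.57, -0.417, 0.614, -0.352]
force: [1.0, 6.2, 0.4]
finger_gap: 0.0115
```

View pics/s18.png

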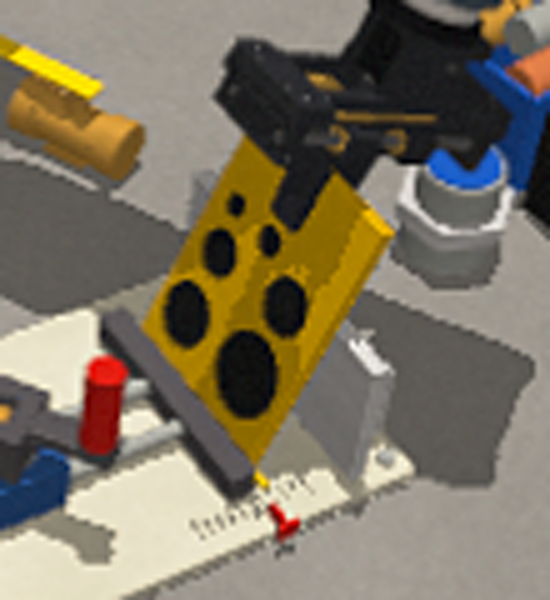

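View pics/w18.png

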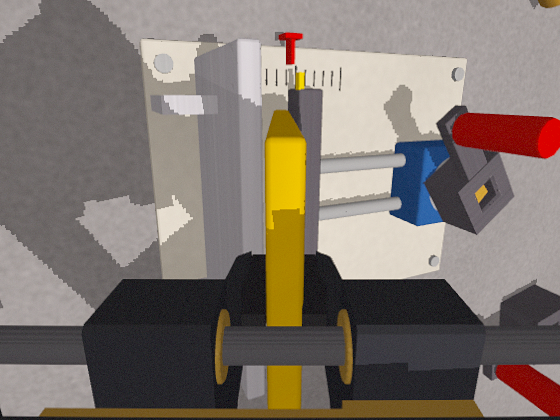

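```bash
python3 -m creep '[[0.015,0.13,-0.055,-0.5,0.06,0],[0.03,0.26,-0.11,-0.99,0.11,0],[0.03,0.26,-0.11,-0.99,0.11,0]]'; python3 -m creep '[[0.015,0.13,-0.06,-0.5,0.06,0],[0.015,0.13,-0.06,-0.5,0.06,0]]'
```

```text
clock: 30.1
ee_pos: [0.5888, 0.2543, 0.1658]
orientation: [0.574, -0.412, 0.617, -0.347]
force: [0.4, 5.7, 1.7]
finger_gap: 0.0116
clock: 30.3
ee_pos: [0.5889, 0.2556, 0.1653]
orientation: [0.576, -0.41, 0.618, -0.344]
force: [1.4, 5.5, 2.4]
finger_gap: 0.0118
```

```bash
python3 -m creep '[[0.015,0.13,-0.06,-0.5,0.06,0],[0.015,0.13,-0.06,-0.5,0.06,0]]';  python3 -m creep '[[0.015,0.13,-0.06,-0.5,0.06,0],[0.015,0.13,-0.06,-0.5,0.06,0]]'
python3 - <<'E'
from h import *
c=cam('wrist','w19');S=cam('scene');s=manip.state();print(s['force'],s['moment'])
cv2.imwrite('pics/s19.png',cv2.resize(S['image'][180:260,340:400],None,fx=7,fy=7,interpolation=cv2.INTER_CUBIC)[:,:,::-1])
E
```

```text
clock: 30.5
ee_pos: [0.5891, 0.2566, 0.1648]
orientation: [0.578, -0.407, 0.62, -0.341]
force: [0.1, 4.8, 3.5]
finger_gap: 0.0119
clock: 30.7
ee_pos: [0.5892, 0.2568, 0.1646]
orientation: [0.58, -0.404, 0.622, -0.337]
force: [-1.3, 1.3, 5.7]
finger_gap: 0.0117
[-1.27220575  1.16946219  6.22916376] [ 1.07153388  0.05371526 -0.11484857]
```

View pics/s19.png

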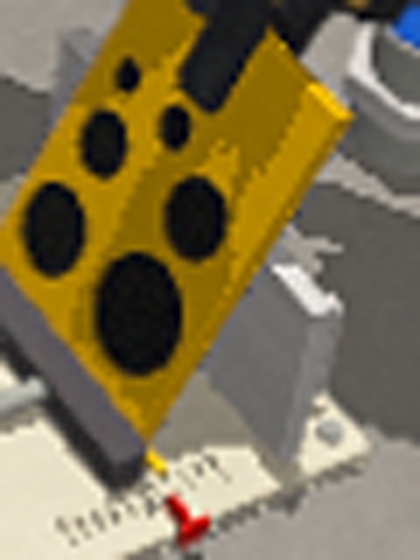

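View pics/w19.png

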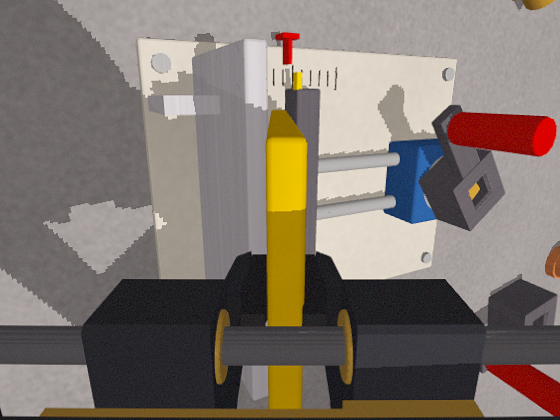

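Wall contact at about 26°: the y force dropped from 4.8 to 1.3 N. Now release and withdraw along the board.

```bash
python3 -m creep '[[0,0,0,0,0,0],[0,0,0,0,0,0],[0,0,0,0,0,0],[0,0,0,0,0,0],[0,0,0,0,0,0]]' -0.3
python3 - <<'E'
from h import *
c=cam('wrist','w20');S=cam('scene');s=manip.state();print(s['force'],s['finger_gap'])
cv2.imwrite('pics/s20.png',cv2.resize(S['image'][150:270,310:420],None,fx=5,fy=5,interpolation=cv2.INTER_CUBIC)[:,:,::-1])
E
```

```text
clock: 31.3
ee_pos: [0.589, 0.2571, 0.1636]
orientation: [0.58, -0.405, 0.621, -0.338]
force: [-0.1, -0.1, -0.0]
finger_gap: 0.0306
[ 0.02551684 -0.37735302 -0.40865577] 0.031075867893650598
```

View pics/w20.png

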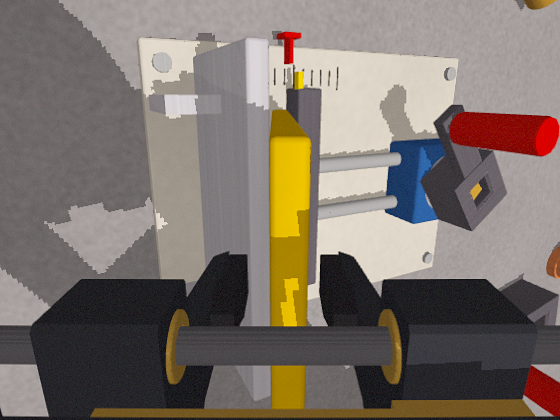

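View pics/s20.png

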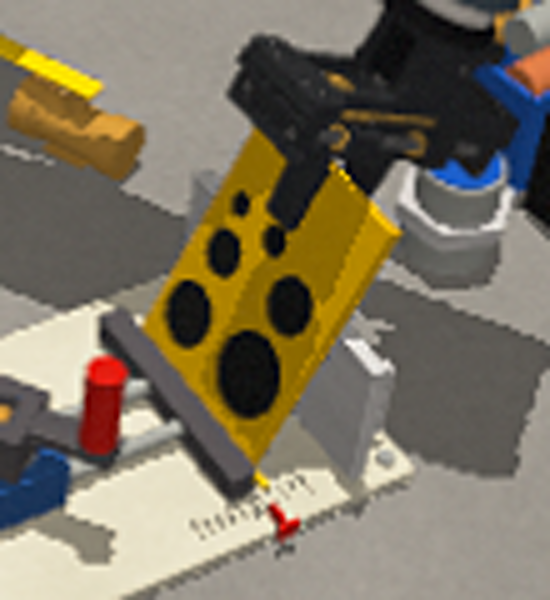

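The board is released and rests on the wall. Withdrawing along its length.

```bash
python3 -m creep '[[0.05,0.4,0.9,0,0,0],[0.14,1.3,2.7,0,0,0],[0.29,2.6,5.4,0,0,0],[0.43,3.9,8.1,0,0,0],[0.55,4.8,10.5,0,0,0],[0,4.8,14,0,0,0],[-3,5,17,0,0,0],[-6,6,18,0,0,0],[-10,8,18,0,0,0],[-14,10,18,0,0,0],[-18,12,18,0,0,0],[-18,12,18,0,0,0],[-18,12,18,0,0,0]]'
python3 - <<'E'
from h import *
c=cam('wrist','w21');S=cam('scene','s21');T=cam('top','t21');s=manip.state();print(s['force'],s['finger_gap'],s['ee_pos'])
cv2.imwrite('pics/s21c.png',cv2.resize(S['image'][150:290,270:420],None,fx=4.2,fy=4.2,interpolation=cv2.INTER_CUBIC)[:,:,::-1])
cv2.imwrite('pics/t21c.png',cv2.resize(T['image'][140:250,170:290],None,fx=5,fy=5,interpolation=cv2.INTER_CUBIC)[:,:,::-1])
E
```

```text
clock: 32.7
ee_pos: [0.4086, 0.3781, 0.345]
orientation: [0.58, -0.404, 0.621, -0.339]
force: [-0.5, 0.1, -0.4]
finger_gap: 0.0309
[0.31438145 0.36431692 0.1478392 ] 0.03071067442008109 [0.41011884 0.37679516 0.34413976]
```

View pics/s21c.png

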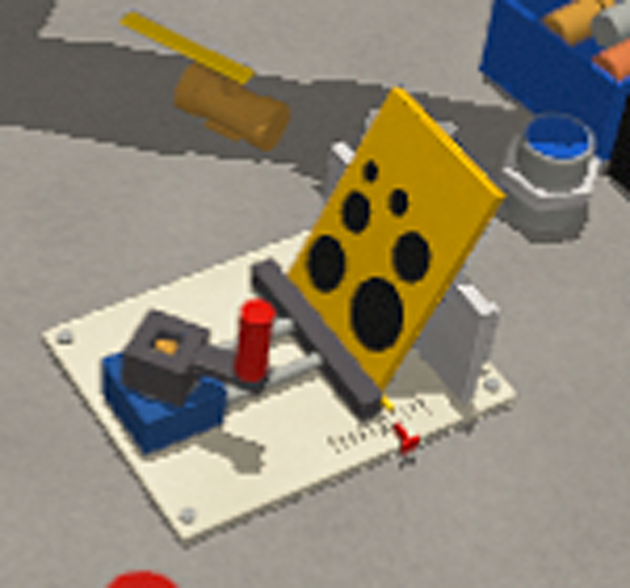

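View pics/t21c.png

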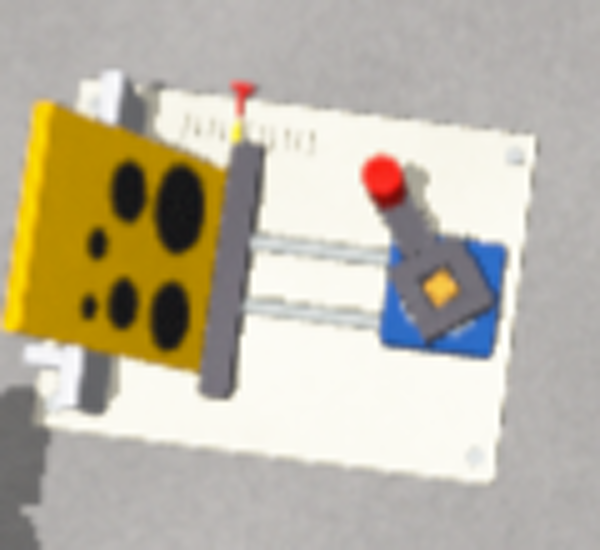

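View pics/w21.png

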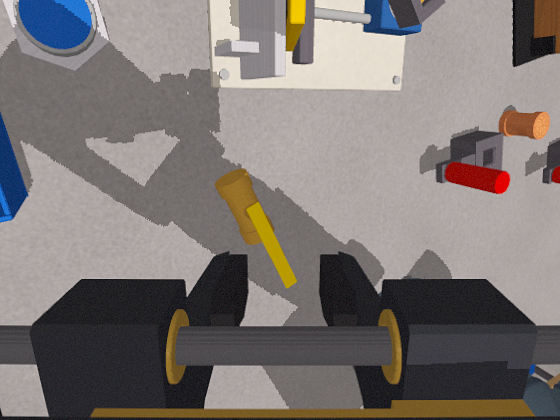

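Run:
```python
from h import *
from scipy.optimize import least_squares
from scipy.spatial.transform import Rotation as Ro
np.set_printoptions(precision=2,suppress=True)
T=cam('top');S=cam('scene')
te=lambda x,y:np.array([(x+.5)/5-.5+170,(y+.5)/5-.5+140])
sc=lambda x,y:np.array([(x+.5)/4.2-.5+270,(y+.5)/4.2-.5+150])
p=np.array([.5866,.2396,-.1107]);Rz=Ro.from_rotvec([0,0,p[2]])
# board local corners (x, y(n), z)
O=[(S,(-65,-6,190),sc(397,89)),(S,(65,6,190),sc(503,192)),(S,(65,-6,190),sc(494,199)),(S,(65,-6,0),sc(381,392)),
(T,(65,6,190),te(38,101)),(T,(65,-6,190),te(52,101)),(T,(-65,6,190),te(5,330)),(T,(-65,-6,190),te(20,332))]
def f(q):
    R=Rz*Ro.from_euler('ZX',[q[3],-q[4]])
    out=[]
    for c,m,px in O:
        loc=R.apply(np.array(m)/1e3)+Rz.apply(np.array(q[:3]))+[p[0],p[1],0]
        out.append(proj(c,loc)[0]-px)
    return np.array(out).ravel()
r=least_squares(f,[0,-.05,.0145,0,.43],x_scale=[.01,.01,.01,.1,.1],loss='soft_l1')
q=r.x;print('xe,ye,ze mm',q[:3]*1e3,'yaw,tilt deg',np.degrees(q[3:]));print(f(q).reshape(-1,2).tolist())
t=q[4];print('A corner y',q[1]*1e3-6*np.cos(t),'B z',q[2]*1e3-6*np.sin(t))
# stop face in top image (x range beyond board: -78..-68)
gr=cv2.cvtColor(T['image'],cv2.COLOR_RGB2GRAY)
cv2.imwrite('pics/t22.png',cv2.resize(T['image'][160:225,200:230],None,fx=9,fy=9,interpolation=cv2.INTER_CUBIC)[:,:,::-1])
cv2.imwrite('pics/s22.png',cv2.resize(S['image'][205:260,325:395],None,fx=10,fy=10,interpolation=cv2.INTER_CUBIC)[:,:,::-1])
```

```text
xe,ye,ze mm [ -1.23 -40.99   8.25] yaw,tilt deg [-0.51 20.99]
[[-1.870182273147634, -0.5361805693087263], [0.41810908306570127, 0.9195223978485103], [-0.29735095013035107, -0.5982706476597741], [0.0520264520417868, 0.725686010646541], [-0.3915902803946949, -0.2711122887228612], [0.47487991462332957, -0.06219893202910498], [-0.7558283077542001, 0.04293667370237131], [-0.08459157826032992, 0.020046719570018467]]
A corner y -46.589308290214866 B z 6.104886051680812
```

View pics/t22.png

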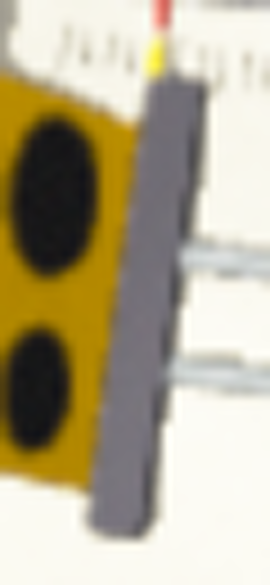

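View pics/s22.png

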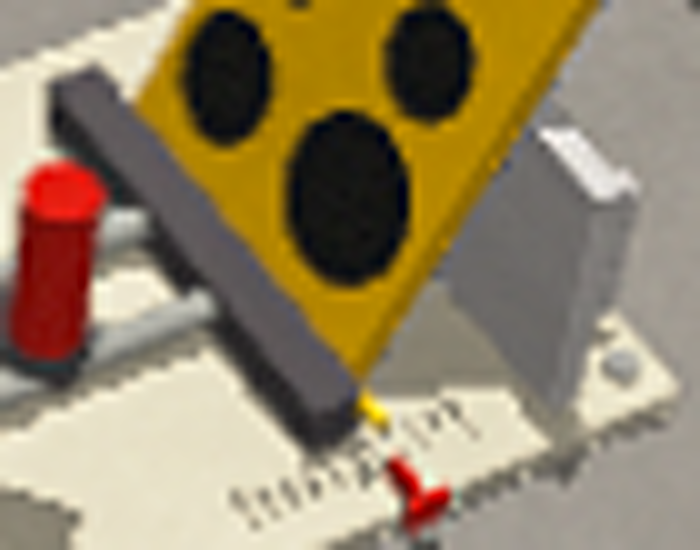

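Run:
```python
from h import *
from scipy.optimize import least_squares
from scipy.spatial.transform import Rotation as Ro
np.set_printoptions(precision=2,suppress=True)
T=cam('top');S=cam('scene')
te=lambda x,y:np.array([(x+.5)/5-.5+170,(y+.5)/5-.5+140])
sc=lambda x,y:np.array([(x+.5)/4.2-.5+270,(y+.5)/4.2-.5+150])
p=np.array([.5866,.2396,-.1107]);Rz=Ro.from_rotvec([0,0,p[2]])
O=[(S,(-65,-6,190),sc(397,89)),(S,(65,6,190),sc(503,192)),(S,(65,-6,190),sc(494,199)),
(T,(65,6,190),te(38,101)),(T,(65,-6,190),te(52,101)),(T,(-65,6,190),te(5,330)),(T,(-65,-6,190),te(20,332))]
def f(q):
    R=Rz*Ro.from_euler('ZX',[q[2],-q[3]]);o=Rz.apply([q[0],q[1],.012+.006*np.sin(q[3])])+[p[0],p[1],0]
    return np.array([proj(c,R.apply(np.array(m)/1e3)+o)[0]-px for c,m,px in O]).ravel()
r=least_squares(f,[0,-.05,0,.43],x_scale=[.01,.01,.1,.1],loss='soft_l1');q=r.x
t=q[3];print('xe,ye',q[:2]*1e3,'yaw,tilt',np.degrees(q[2:]),'A y',q[1]*1e3-6*np.cos(t),'face at wall top',(q[1]+.006*np.cos(t)+np.tan(t)*.1)*1e3);print(f(q).reshape(-1,2).round(1).tolist())
# prediction of an ideally placed board, d=57.5 & 59.5
for d in(52,57.5,59.5):
    t=np.radians(25)
    for _ in range(9): t=np.arctan((d-12*np.cos(t))/100)
    q=[0,(-d+6*np.cos(t))/1e3,0,t];print(d,np.degrees(t),np.abs(f(q)).mean(),f(q).reshape(-1,2).round(1).tolist())
```

```text
xe,ye [ -0.91 -58.72] yaw,tilt [-0.32 26.91] A y -64.07065444206663 face at wall top -2.621917215613043
[[-1.8, -0.3], [0.4, 1.4], [-0.1, -0.4], [-0.3, -0.2], [0.3, -0.1], [-0.5, 0.1], [-0.1, -0.0]]
52 22.241028634068552 0.6437595563397613 [[-2.1, -1.3], [0.5, 0.1], [-0.2, -1.5], [-0.3, -0.7], [0.5, -0.6], [-0.3, -0.2], [0.4, -0.3]]
57.5 24.996827905524217 0.6931026720243219 [[-1.5, -0.8], [1.0, 0.7], [0.4, -1.0], [-1.0, -0.6], [-0.3, -0.5], [-0.9, -0.2], [-0.4, -0.3]]
59.5 25.971575918195853 0.7447078447161581 [[-1.3, -0.6], [1.2, 0.9], [0.6, -0.8], [-1.2, -0.5], [-0.5, -0.4], [-1.1, -0.2], [-0.7, -0.3]]
```

Run:
```python
from h import *
from scipy.spatial.transform import Rotation as Ro
np.set_printoptions(precision=2,suppress=True)
s=manip.state();R0=Ro.from_quat(s['orientation'])
ax=np.array([np.cos(-.1107),np.sin(-.1107),0]);ay=np.array([-ax[1],ax[0],0])
cur=R0.as_matrix();ex=ax
base=Ro.from_matrix(np.c_[-ay,[0,0,-1],ax]) # tool x=-ye, y=down, z=xe
print(s['ee_pos'],s['joint_positions'])
for ph in(0,20):
    t=Ro.from_rotvec(np.radians(ph)*ay)*base
    print(ph,(t*R0.inv()).as_rotvec(degrees=True),(np.array([.6974,.177,.145])-s['ee_pos'])*100)
```

```text
[0.41 0.38 0.34] [ 0.69  0.33  1.3  -0.33  1.84  2.35]
0 [26.35 -2.96  0.12] [ 28.75 -19.97 -19.87]
20 [28.27 16.58 -4.51] [ 28.75 -19.97 -19.87]
```

```bash
python3 -m creep '[[2,-1,1,6,-0.7,0],[5,-3,2,12,-1.4,0],[9,-6,2,18,-2,0],[13,-9,2,24,-2.8,0],[17,-12,2,26.35,-2.96,0],[21,-15,2,26.8,1.5,-1],[25,-17.5,2,27.3,6,-2],[28.5,-20,2,27.8,11,-3],[28.75,-20,-2,28.27,16.58,-4.5],[28.75,-20,-6,28.27,16.58,-4.5],[28.75,-20,-10,28.27,16.58,-4.5],[28.75,-20,-14,28.27,16.58,-4.5],[28.75,-20,-17,28.27,16.58,-4.5],[28.75,-20,-17,28.27,16.58,-4.5],[28.75,-20,-17,28.27,16.58,-4.5]]'
python3 - <<'E'
from h import *
c=cam('wrist','w23');s=manip.state();print(s['force'],s['ee_pos'])
E
```

```text
clock: 34.55
ee_pos: [0.6967, 0.1768, 0.174]
orientation: [-0.546, 0.61, -0.427, 0.383]
force: [0.6, 0.2, 1.1]
finger_gap: 0.0307
[-0.47788901  0.16414855  0.67665881] [0.69758916 0.17696156 0.17585169]
```

View pics/w23.png

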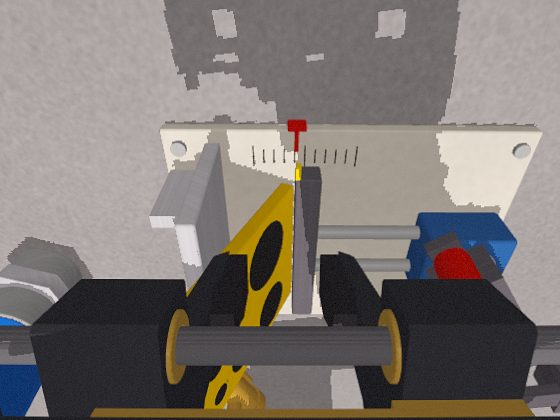

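```bash
python3 -c "
import cv2
a=cv2.imread('pics/w23.png')[110:320,190:340];cv2.imwrite('pics/w23c.png',cv2.resize(a,None,fx=2.85,fy=2.85,interpolation=cv2.INTER_CUBIC))
a=cv2.imread('pics/w23.png')[115:215,260:330];cv2.imwrite('pics/w23d.png',cv2.resize(a,None,fx=6,fy=6,interpolation=cv2.INTER_CUBIC))"
```

```text
(no output)
```

View pics/w23d.png

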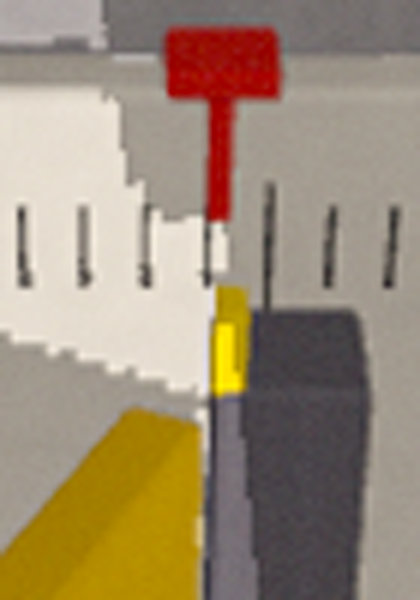

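View pics/w23c.png

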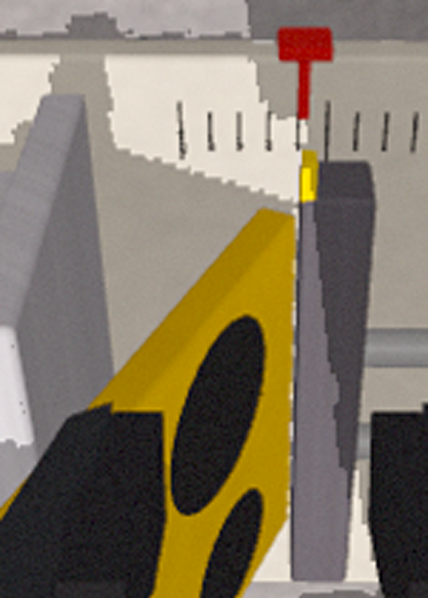

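Run:
```python
from h import *
np.set_printoptions(precision=2,suppress=True)
W=cam('wrist')
p=[.586,.2388,-.1107]
def E(X):
    d=X-np.array([p[0],p[1],0]);c,s=np.cos(p[2]),np.sin(p[2]);return np.array([c*d[0]+s*d[1],-s*d[0]+c*d[1],d[2]])*1e3
d=lambda x,y:np.array([(x+.5)/6-.5+260,(y+.5)/6-.5+115])
cc=lambda x,y:np.array([(x+.5)/2.85-.5+190,(y+.5)/2.85-.5+110])
for nm,px,z in(('A corner x+',d(203,428),.017),('stop edge near ptr',d(211,400),.034),('stop edge c',cc(297,230),.034),('stop edge c far',cc(291,570),.034),('A c far',cc(288,515),.017),('A c near',cc(294,222),.017),('clip stem',d(219,170),.018),('ptr',d(231,360),.03),('wall foot',cc(112,400),.012)):
    print(nm,E(atz(W,px,z)))
im=W['image']
for r in(192,200,210,225,240): print(r,[tuple(int(v) for v in im[r,k]) for k in range(289,300)])
```

```text
A corner x+ [ 63.39 -57.91  17.  ]
stop edge near ptr [ 78.84 -58.28  34.  ]
stop edge c [ 70.56 -57.78  34.  ]
stop edge c far [-72.36 -58.32  34.  ]
A c far [-63.44 -57.42  17.  ]
A c near [ 61.78 -57.46  17.  ]
clip stem [102.57 -59.19  18.  ]
ptr [ 82.23 -60.82  30.  ]
wall foot [-12.46   1.46  12.  ]
192 [(180, 142, 0), (181, 144, 0), (182, 140, 0), (183, 144, 0), (182, 146, 48), (152, 138, 109), (55, 54, 59), (101, 93, 98), (118, 111, 117), (121, 113, 119), (123, 114, 121)]
200 [(182, 142, 0), (180, 142, 0), (181, 140, 0), (182, 143, 0), (175, 140, 48), (126, 118, 118), (60, 56, 64), (106, 99, 107), (116, 106, 114), (125, 113, 118), (115, 108, 115)]
210 [(178, 139, 0), (179, 139, 0), (181, 140, 0), (178, 139, 0), (180, 152, 93), (153, 146, 144), (73, 68, 70), (112, 106, 112), (118, 110, 117), (119, 112, 118), (117, 109, 114)]
225 [(180, 141, 0), (180, 141, 0), (181, 142, 0), (180, 146, 48), (157, 141, 111), (50, 43, 54), (100, 90, 95), (112, 103, 110), (118, 110, 117), (113, 105, 113), (119, 111, 117)]
240 [(176, 140, 0), (177, 138, 0), (178, 139, 0), (172, 136, 43), (111, 103, 108), (69, 64, 72), (113, 106, 113), (117, 107, 117), (115, 106, 113), (119, 109, 119), (117, 110, 115)]
```

From the +x side, the wrist view shows the foot's full edge parallel to the stop at w23d column 203, with the stop face at 208–211. That is a gap of roughly 0.5 mm or less over the whole length. The crank is on the shaft, and the pointer is in line with the clip. I'll do a last overall look, then hand in.

```bash
python3 -m creep '[[1,0,2,0,0,0],[2,0,5,0,0,0],[2,0,8,0,0,0],[2,0,8,0,0,0],[2,0,8,0,0,0]]'
python3 - <<'E'
from h import *
cam('scene','s24');s=manip.state();print(s['qd'].round(3),s['force'].round(1))
E
```

```text
clock: 35.15
ee_pos: [0.7177, 0.1773, 0.2574]
orientation: [-0.545, 0.609, -0.429, 0.385]
force: [-0.2, 0.7, -0.4]
finger_gap: 0.031
[ 0.     0.03   0.033  0.001 -0.002  0.001] [-0.5  0.7 -0.3]
```

View pics/s24.png

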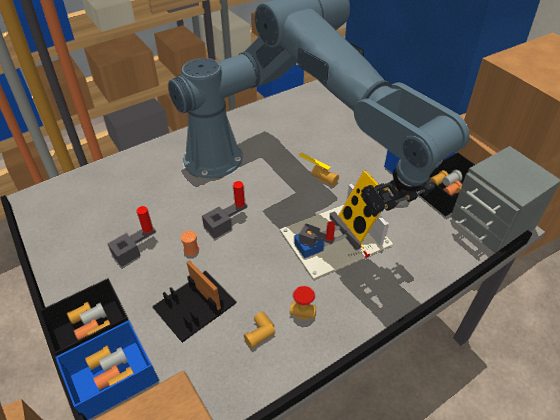

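The board leans at (360,208), the crank is on the shaft at (312,235), the wooden board is still in the rack at (203,285), and the fittings are untouched. Handing in.

```bash
python3 -c "
from station import manip
print(manip.finish_job())"
```

```text
the job is handed in; nothing more can be done
None
```

I finished the job and handed it in at about 35 s. The crank is on the shaft with the stop wound to the red clip, and the yellow board leans against the wall.

- **Crank:** I took the one with the 48 mm hub; the other two have hubs of about 73 mm. It sits fully down on the shaft (contact felt at the bottom, brass visible in the socket). I wound it about 1.9 turns clockwise by its red grip and left it on.
- **Pointer against clip:** The close views put the stop's face 0.4–1 mm past the clip, towards the wall. The top camera put it 0–1 mm short. So they disagree slightly on direction, but both are within about 1 mm.
- **Yellow board:** It rests at about 25° against the wall, about 1 mm from the middle and within 0.5° of square. The foot is on the plate, parallel to the stop. The last close view showed at most a hairline gap to the stop, under about 1 mm.
- **Failed check:** The distant cameras could not measure that foot gap reliably. One pose fit gave an implausible result, so I relied on the close wrist view.
- **Everything else:** The wooden board and the fittings look unmoved, and the robot was touching nothing at hand-in.

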